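Reload the tile drying press

TASK

Clear the dried, pale tiles out of the drying press, laying each flat on the dark wooden ware board, and lay every damp, brown tile that is on the table flat in a bay of its own in the press. Then lower the blue top plate over the two guide pins until it sits flat on both end blocks, and stand the two weights on it, one on each side of its handle. The tiles are unfired and break easily, so grip them lightly (no more than about 40 N of grip force), and do not upset the cup or the jar.

Things in the scene. Friction and masses are not known exactly. Their poses are not given: they have to be found in the camera images.
- dry_a: dried, pale cream unfired clay tile, 60 x 60 mm and 16 mm thick, fragile; origin: centre of its underside, z up, x and y along its sides; lies in one of the press's bays at the start, or is absent
- dry_b: dried, pale cream unfired clay tile, 60 x 60 mm and 16 mm thick, fragile; origin: centre of its underside, z up, x and y along its sides; lies in one of the press's bays at the start, or is absent
- dry_c: dried, pale cream unfired clay tile, 60 x 60 mm and 16 mm thick, fragile; origin: centre of its underside, z up, x and y along its sides; lies in one of the press's bays at the start, or is absent
- damp_a: damp, dark brown unfired clay tile, 60 x 60 mm and 16 mm thick, fragile; origin: centre of its underside, z up, x and y along its sides; lies on the table at the start, or is absent
- damp_b: damp, dark brown unfired clay tile, 60 x 60 mm and 16 mm thick, fragile; origin: centre of its underside, z up, x and y along its sides; lies on the table at the start, or is absent
- damp_c: damp, dark brown unfired clay tile, 60 x 60 mm and 16 mm thick, fragile; origin: centre of its underside, z up, x and y along its sides; lies on the table at the start, or is absent
- press: drying press, fixed: aluminium bed 110 (x) x 290 (y) x 14 mm, open at front and back (x), with a dark steel end block (100 x 32 mm, top 32 mm above the table) at y = -122 and +122 mm, each with an upright guide pin in its middle. Between them three yellow-outlined bays. A tile in a bay ends 2 mm below the block tops. Origin: centre of the underside; y along the row of pins and bays, z up
- pin_1 (a point): tip of the steel guide pin at y = -122 mm of the press, 79 mm above the table; the pin is 14 mm thick up to 67 mm above the table and then tapers to 6 mm at the tip
- pin_2 (a point): the same for the pin at y = +122 mm
- bay_1 (a point): centre of the first bay, on the bed's upper face (14 mm above the table), at y = -68 mm of the press
- bay_2 (a point): the same for the middle bay, y = 0
- bay_3 (a point): the same for the third bay, y = +68 mm
- plate: loose blue top plate of the press, 110 (x) x 284 (y) x 16 mm, 0.5 kg, with 17 mm through holes at y = -122 and +122 mm for the pins (fits either way round), and a wooden handle rib in the middle: 84 mm along x, 20 mm thick in y, 40 mm high above the plate's upper face. It catches on the pins if out of level or line. Origin: centre of the underside. Starts flat on the table
- board: fixed dark wooden ware board for dried tiles, 100 (x) x 260 (y) x 18 mm; origin: centre of its underside, z up
- weight_1: press weight of dark steel, 80 (x) x 60 (y) x 22 mm, 0.6 kg, with a red grip bar on top: 18 mm thick in x, 44 mm along y, from 22 to 52 mm above its underside; origin: centre of the underside. Stands on the table at the start
- weight_2: press weight of dark steel, 80 (x) x 60 (y) x 22 mm, 0.6 kg, with a red grip bar on top: 18 mm thick in x, 44 mm along y, from 22 to 52 mm above its underside; origin: centre of the underside. Stands on the table at the start
- cup: bystander: cream cup 84 mm wide, 90 mm high, standing on a green square bat; origin: centre of the underside
- jar: bystander: blue jar with a black cap, 72 mm wide, 90 mm high; origin: centre of the underside

How it is judged:
By the outcome, as a careful person would: the job done as asked, in the order asked, and still so for the second after the job is handed in, with the robot touching nothing.
Of dry_a, dry_b, dry_c only 1 to 2 are there at a start; the rules pass over those that are not, and their reading is None.
Of damp_a, damp_b, damp_c only 2 to 3 are there at a start; the rules pass over those that are not, and their reading is None.
At some moment in a run one of dry_a, dry_b, dry_c, weight_1, weight_2 may be knocked a few centimetres aside while the robot is not near it.
Once in a run the grip may slacken for a moment while it holds something.
It also fails if it takes over 210 s, if anything falls off the work surface, if the arm or the gripper's body presses on something with over 40 N, if the wrist force passes 120 N, or if a joint passes its speed limit or range.

ROBOT

A 6-joint arm with a two-finger parallel gripper is mounted at the origin on the work surface. World frame = base frame: x ahead of the robot, y to its left, z up, the work surface at z = 0. Lengths are in mm, angles in degrees, forces in N, time in s.
With the tool pointing down it reaches from about 375 to 925 mm from the base axis. Payload 5.7 kg.
Tool frame: the origin (TCP) lies on the centre line of the jaws, within the pads' length; the fingertips stand r.tips_ahead ahead of it and the grasp point (between the pads) lies 8 mm behind it (r.tips_ahead is the distance from the TCP to the fingertips, in mm); z points along the fingers, y is the line along which they close (so a half turn about z gives the same grasp; the last joint's range is limited). The gripper opens to 85 mm and grips with 20 to 120 N. Pads are 22 mm wide; open, the fingers measure 114 mm over their backs; the gripper's body (76 mm by 85 mm) begins 54 mm behind the grasp point. The pads swing forward as they close: fully open they stand 13 mm farther back than shut.
Start: joints at [-71.11, 20.558, 86.54, -0, 72.909, -6.595], TCP at [258.148, -541.594, 242.267] pointing down, gripper open.
Joint ranges: [-170.27, 170.27], [-57.76, 135], [12.27, 136.19], [-55.21, 235.2], [11.17, 155.16], [-170.74, 170.74]. Speed limits (degrees/s): [136.94, 136.94, 180, 180, 180, 180].

INTERFACE

Orientations are given as a 3x3 rotation matrix whose columns are the frame's x, y, z axes.
In Python, from rig import r gives the robot as it stands.
- The arm moves only by the shell command python3 jog.py 'ROWS' [FORCE]. ROWS is a JSON list of rows, 1 to 12 of them, each of 7 numbers: a rotation vector rx, ry, rz in degrees, then dx, dy, dz in mm, then the finger opening in mm; each row shifts and turns the commanded pose from where the row before left it, along the tool's axes as they then stand; what a row does not reach is not made up. A row lasts 1/12 s, in which the tool goes at most 41.7 mm and 7.16 degrees, less where a joint would pass 70% of its speed; a pose out of reach is approached as far as the arm can. The fingers move at their own pace and stop on an object; FORCE is the grip in N (left out, the last holds). Time passes only in rows, so rows that do not move let the fingers close. It prints the time, the measured TCP pose, the force, the opening and the grip force at its end.
- r.state(): the state, without advancing time (a new reading comes with each control period).
- r.camera(name): name is "scene" or "top" or "wrist"; returns the picture (400x640x3 uint8, red, green, blue); there is no depth.
- r.get_calibration(name): a dict with "K" (3x3 intrinsics, pixels), "position" and "orientation" of the camera in the world. Camera axes: x right, y up, looking along -z (the intrinsics and any distortion apply to the point x, -y, -z); pixel columns grow to the right and rows downward; lengths in mm; the calibration is good to about 2 mm. The wrist camera is an equidistant fisheye: a pixel r from the principal point sees the ray r / f radians off the axis. A picture is of the moment at which its call begins: read the wrist's pose just before it. get_calibration takes no time and is no camera call; for the wrist camera it gives the pose at the moment of the call.
- r.sign_off(): hands the job in; it is judged then, once.
The state is a dict: "time": time; "q": joint angles; "qd": joint speeds; "tau": joint torques, N m; "position": TCP position; "eef_rot": TCP orientation; "wrist_force": force on the tool from outside, world axes, zero at the start; "torque": the same for the moment, N m; "opening": finger opening in mm; "gripper_force": force on a finger pad.
Only numpy, scipy, OpenCV 4.12 (cv2) and the standard library are available. Lean on these libraries where they do the work, as an engineer would, in place of code of your own. Each camera call takes 0.05 s, during which the arm holds its last target. There are 200 camera calls.

## Working session

There is one attempt and no reset: what is moved stays moved. The work goes in short steps, Python scripts to look and compute and a shell command to move; the robot and the scene stay as the last step left them, time stands still between calls to the robot, and variables do not carry over. Pictures are saved under pics/ and viewed, at most 14 in all, crops included, and the job is handed in when it is done.

```bash
ls; mkdir -p pics
python3 - <<'E'
from rig import r
import cv2,numpy as np
s=r.state();print(s['time'],s['position'],s['eef_rot'],s['opening'],r.tips_ahead)
for n in("top","scene"):
    im=r.camera(n);cv2.imwrite(f'pics/{n}0.png',im[:,:,::-1]);print(r.get_calibration(n))
print(r.get_calibration("wrist"))
E
```

```text
jog.py
pics
rig.py
0.0 [ 257.92483675 -540.97045452  241.43299274] [[ 9.02698192e-01  4.30273820e-01 -6.42864390e-04]
 [ 4.30274255e-01 -9.02696402e-01  1.80879990e-03]
 [ 1.97967871e-04 -1.90940840e-03 -9.99998157e-01]] 85.54388541888333 11.0
{'K': array([[472.41353822,   0.        , 322.12459326],
       [  0.        , 472.41353822, 200.07901139],
       [  0.        ,   0.        ,   1.        ]]), 'position': array([ 467.27716666,    8.62790011, 1440.96340506]), 'orientation': array([[-0.00333   ,  0.99828228, -0.05849282],
       [-0.9997805 , -0.00211366,  0.02084422],
       [ 0.02068478,  0.05854939,  0.99807019]])}
{'K': array([[405.51180582,   0.        , 317.90286325],
       [  0.        , 405.51180582, 196.32315303],
       [  0.        ,   0.        ,   1.        ]]), 'position': array([1051.55697277,  696.77324885,  702.99935294]), 'orientation': array([[-0.84003869, -0.31709879,  0.44020831],
       [ 0.54234271, -0.51194229,  0.66616775],
       [ 0.01412026,  0.79835045,  0.60202755]])}
{'K': array([[309.70691629,   0.        , 318.45213236],
       [  0.        , 309.70691629, 202.18753671],
       [  0.        ,   0.        ,   1.        ]]), 'position': array([ 329.63508545, -507.10314451,  372.94195139]), 'orientation': array([[ 0.43156185,  0.85617773,  0.2841022 ],
       [-0.9020786 ,  0.41061999,  0.13283607],
       [-0.00292676, -0.31360949,  0.94954753]])}
```

View pics/top0.png

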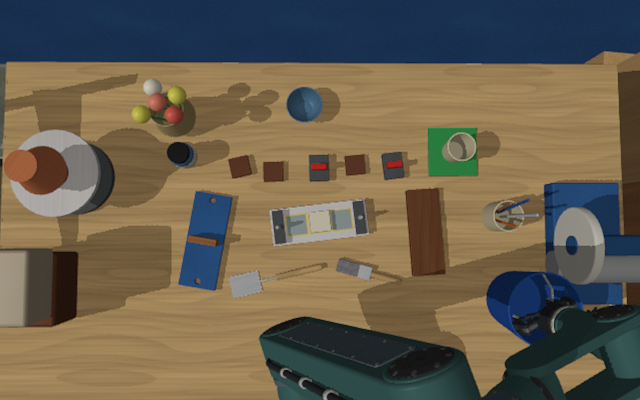

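View pics/scene0.png

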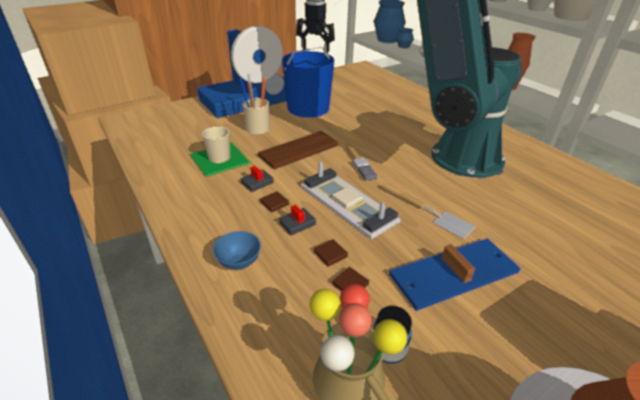

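Run:
```python
import cv2
im=cv2.imread('pics/top0.png')[130:300,170:490]
cv2.imwrite('pics/crop0.png',cv2.resize(im,None,fx=2.5,fy=2.5,interpolation=cv2.INTER_CUBIC))
```

```text
(no output)
```

View pics/crop0.png

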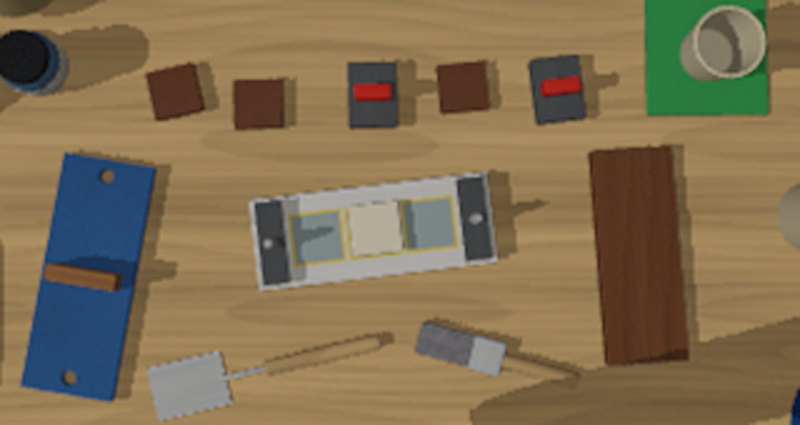

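```bash
cat > h.py <<'E'
from rig import r
import numpy as np, cv2
from scipy.spatial.transform import Rotation as R
def ray(c,u,v,fish):
    K=c['K'];d=np.array([u-K[0,2],v-K[1,2]])/K[0,0]
    if fish:
        t=np.hypot(*d);d3=np.r_[d*np.sin(t)/max(t,1e-9),np.cos(t)]
    else: d3=np.r_[d,1]
    return c['orientation']@(d3*[1,-1,-1])
def pt(c,uv,z,fish=False):
    d=ray(c,*uv,fish);p=c['position'];return (p+d*(z-p[2])/d[2])[:2]
def rect(P):
    """corners -> centre, angle (deg) of the first edge direction mod 90 in [-45,45)"""
    P=np.array(P);e=np.roll(P,-1,0)-P
    a=np.degrees(np.arctan2(e[:,1],e[:,0]))*4
    m=np.degrees(np.angle(np.exp(1j*np.radians(a)).sum()))/4
    return P.mean(0).round(1),round(m,1),np.linalg.norm(e,axis=1).round(0)
def delta(x,y,z,yaw):
    """tool-axes shift and turn to TCP at x,y,z, tool down, tool y axis at world angle yaw (mod 180)"""
    s=r.state();E=s['eef_rot'];best=None
    for k in(0,180):
        a=np.radians(yaw+k);ty=np.array([np.cos(a),np.sin(a),0]);tz=np.array([0,0,-1.])
        T=np.c_[np.cross(ty,tz),ty,tz];rv=R.from_matrix(E.T@T).as_rotvec(degrees=True)
        if best is None or np.linalg.norm(rv)<np.linalg.norm(best[0]):best=(rv,T)
    d=np.array([x,y,z])-s['position']
    print('t',round(s['time'],1),'pos',s['position'].round(1),'q6',s['q'][5].round(0),'op',s['opening'].round(1),'F',s['wrist_force'].round(1),'g',round(float(s['gripper_force']),1))
    print('rot',best[0].round(1),'shift now-axes',(E.T@d).round(1),'shift after-turn',(best[1].T@d).round(1))
E
python3 - <<'E'
from h import *
c=r.get_calibration('top')
def q(L,z):return [pt(c,(170+u/2.5,130+v/2.5),z) for u,v in L]
for n,L,z in [('d1',[(147,74),(193,64),(204,105),(160,119)],16),('d2',[(235,80),(283,80),(284,128),(235,128)],16),('d3',[(437,65),(487,61),(490,107),(440,112)],16),
('wA',[(348,63),(396,62),(397,127),(349,127)],22),('wB',[(530,60),(577,55),(586,117),(538,123)],22),('dry',[(348,207),(399,203),(402,250),(350,257)],30),
('plate',[(66,153),(156,168),(113,400),(23,385)],16),('board',[(590,152),(670,146),(688,358),(607,363)],18)]: print(n,*rect(q(L,z)))
print('bars',q([(373,92),(561,86)],52));print('pins',q([(268,243),(476,218)],79));print('holes',q([(107,177),(69,378)],16));print('handle',q([(45,264),(120,289)],56))
print('cup,jar',q([(728,40),(25,57)],90))
E
```

```text
d1 [654.  225.7] 15.4 [57. 52. 56. 57.]
d2 [637.5 125.2] 0.3 [58. 58. 59. 58.]
d3 [ 659.  -122.7] 4.2 [61. 56. 61. 58.]
wA [647.9 -11.9] 0.6 [58. 79. 58. 78.]
wB [ 655.1 -236.6] 6.8 [58. 76. 59. 77.]
dry [485.4 -14. ] 4.3 [61. 56. 63. 60.]
plate [430.9 327.2] -9.8 [110. 281. 108. 281.]
board [ 454.4 -333. ] 3.8 [ 98. 256.  98. 255.]
bars [array([647.2939917 , -12.05651344]), array([ 654.31505   , -235.32057658])]
pins [array([469.31139655, 109.54983315]), array([ 497.34455056, -130.18618959])]
holes [array([549.31267102, 307.73754672]), array([309.74796613, 350.33074498])]
handle [array([445.81888946, 370.08660453]), array([416.50051545, 282.96500098])]
cup,jar [array([ 702.82648545, -423.85293565]), array([682.9618923, 387.1204476])]
```

```bash
python3 jog.py '[[0,0,0,0,0,-40,85],[0,0,0,0,0,-40,85],[0,0,0,0,0,-40,85],[0,0,0,0,0,-40,85]]' 30; python3 -c "
from h import *
delta(480,-10,400,6.7)"
```

```text
time: 0.43
position: [257.9, -540.9, 403.4]
eef_rot: [[0.903, 0.43, -0.001], [0.43, -0.903, 0.002], [0.0, -0.002, -1.0]]
wrist_force: [0.3, -1.2, -0.6]
opening: 85.0
gripper_force: 0.0Traceback (most recent call last):
  File "<string>", line 3, in <module>
    delta(480,-10,400,6.7)
    ~~~~~^^^^^^^^^^^^^^^^^
  File "h.py", line 26, in delta
    print('t',round(s['time'],1),'pos',s['position'].round(1),'q6',s['q'][5].round(0),'op',s['opening'].round(1),'F',s['wrist_force'].round(1),'g',round(float(s['gripper_force']),1))
                                                                                           ^^^^^^^^^^^^^^^^^^
AttributeError: 'float' object has no attribute 'round'
```

```bash
python3 - <<'E'
s=open('h.py').read()
s=s.replace("s['opening'].round(1)","round(float(s['opening']),1)")
s+='''    rv=best[0];D=E.T@d
    n=int(max(np.ceil(np.linalg.norm(rv)/7),np.ceil(np.linalg.norm(d)/38),1))
    M=sum(R.from_rotvec(rv*k/n,degrees=True).as_matrix() for k in range(n))
    print(n,'equal rows: rot',(rv/n).round(2),'shift',np.linalg.solve(M,D).round(1))
'''
open('h.py','w').write(s)
E
python3 -c "
from h import *
delta(480,-10,400,6.7)"
```

```text
t 0.4 pos [ 257.9 -540.9  403.4] q6 -7.0 op 85.0 F [ 0.3 -1.2 -0.6] g 0.0
rot [ -0.1  -0.1 -71.2] shift now-axes [ 428.9 -383.7    4.2] shift after-turn [501.4 282.5   3.4]
16 equal rows: rot [-0.   -0.   -4.45] shift [38.  -5.6  0.2]
```

```bash
python3 jog.py '[[0,0,-4.45,38,-5.6,0,85],[0,0,-4.45,38,-5.6,0,85],[0,0,-4.45,38,-5.6,0,85],[0,0,-4.45,38,-5.6,0,85],[0,0,-4.45,38,-5.6,0,85],[0,0,-4.45,38,-5.6,0,85],[0,0,-4.45,38,-5.6,0,85],[0,0,-4.45,38,-5.6,0,85]]' >/dev/null;  python3 jog.py '[[0,0,-4.45,38,-5.6,0,85],[0,0,-4.45,38,-5.6,0,85],[0,0,-4.45,38,-5.6,0,85],[0,0,-4.45,38,-5.6,0,85],[0,0,-4.45,38,-5.6,0,85],[0,0,-4.45,38,-5.6,0,85],[0,0,-4.45,38,-5.6,0,85],[0,0,-4.45,38,-5.6,0,85],[0,0,0,0,0,0,85],[0,0,0,0,0,0,85]]' >/dev/null
python3 - <<'E'
from h import *
delta(480,-10,400,6.7)
import pickle
c=r.get_calibration('wrist');im=r.camera('wrist')
pickle.dump(c,open('w1.pkl','wb'));cv2.imwrite('pics/w1.png',cv2.resize(im[:,:,::-1],(800,500),interpolation=cv2.INTER_CUBIC))
print(c['position'],-c['orientation'][:,2])
E
```

```text
t 1.9 pos [480.3  -8.7 402.2] q6 -16.0 op 85.1 F [-0.3 -0.3  1. ] g 0.0
rot [-0.  -0.   0.2] shift now-axes [-1.2 -0.4  2.2] shift after-turn [-1.2 -0.4  2.2]
1 equal rows: rot [-0.03 -0.01  0.19] shift [-1.2 -0.4  2.2]
[470.03409687  70.46322924 533.5866133 ] [ 0.03528113 -0.30931088 -0.95030628]
```

View pics/w1.png

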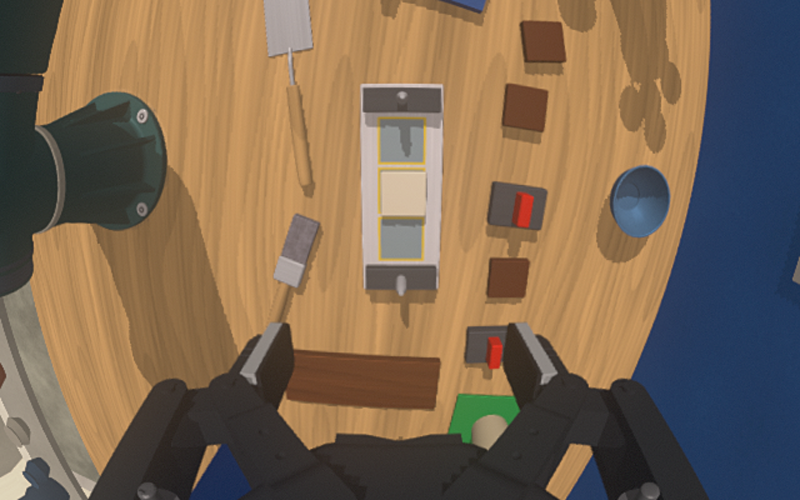

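Run:
```python
from h import *
import pickle
c=pickle.load(open('w1.pkl','rb'))
def q(L,z):return [pt(c,(u/1.25,v/1.25),z,True) for u,v in L]
for n,L,z in [('dry',[(379,170),(426,170),(426,218),(379,216)],30),('d2',[(507,84),(549,91),(544,132),(502,125)],16),('d1',[(521,22),(560,22),(566,61),(528,64)],16),('d3',[(489,259),(528,259),(526,297),(487,296)],16),('bed',[(360,84),(444,84),(438,291),(364,290)],14),('wA',[(492,182),(547,185),(543,230),(488,225)],22),('board',[(293,350),(440,357),(435,410),(288,400)],18)]: print(n,*rect(q(L,z)))
print('pins',q([(402,97),(401,286)],79))
print('bars',q([(526,207)],52))
im=cv2.imread('pics/w1.png')[70:310,340:590];cv2.imwrite('pics/w1c.png',cv2.resize(im,None,fx=2.4,fy=2.4,interpolation=cv2.INTER_CUBIC))
```

```text
dry [484.6 -11.7] 6.5 [61. 64. 63. 62.]
d2 [636.1 128.1] 1.7 [61. 59. 62. 57.]
d1 [650.9 227.7] 16.0 [59. 58. 58. 61.]
d3 [ 655.3 -117.4] 7.7 [60. 62. 62. 59.]
bed [483.4 -11.2] 6.7 [110. 293. 109. 291.]
wA [646.   -7.6] 5.1 [81. 65. 83. 60.]
board [ 458.9 -327.2] 2.2 [236. 113. 258. 110.]
pins [array([468.58626494, 109.63964526]), array([ 496.03707847, -121.33084756])]
bars [array([646.77029092,  -3.14480258])]
```

View pics/w1c.png

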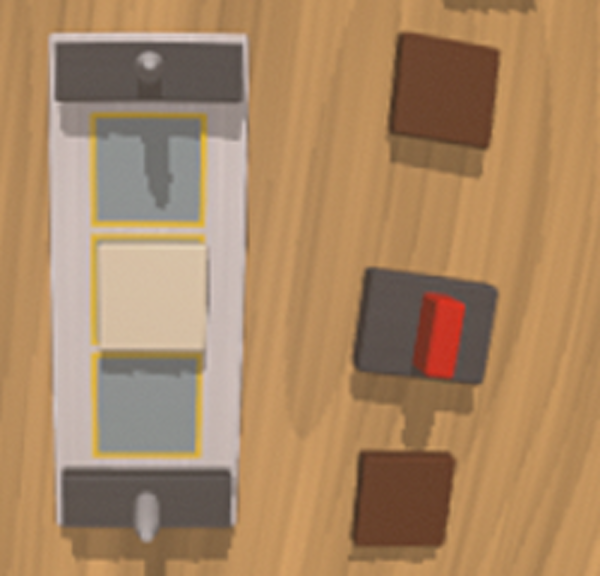

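```bash
python3 jog.py '[[0,0,0,-3,4,39,76],[0,0,0,0,0,39,76],[0,0,0,0,0,39,76],[0,0,0,0,0,39,76],[0,0,0,0,0,39,76],[0,0,0,0,0,39,76],[0,0,0,0,0,39,76],[0,0,0,0,0,39,76],[0,0,0,0,0,0,76]]' 30
python3 - <<'E'
from h import *
print(r.tips_ahead)
delta(484.6,-12,30,6.6)
import pickle
c=r.get_calibration('wrist');im=r.camera('wrist')
pickle.dump(c,open('w2.pkl','wb'));cv2.imwrite('pics/w2.png',im[:,:,::-1])
E
```

```text
time: 2.73
position: [480.3, -13.9, 84.0]
eef_rot: [[-0.113, 0.993, -0.013], [0.994, 0.113, 0.002], [0.003, -0.012, -1.0]]
wrist_force: [-1.0, 0.2, -0.2]
opening: 76.0
gripper_force: 0.0
11.0
t 2.7 pos [480.3 -13.9  84. ] q6 -16.0 op 76.0 F [-1.   0.2 -0.2] g 0.0
rot [-0.7 -0.2 -0.1] shift now-axes [ 1.2  5.1 54. ] shift after-turn [ 1.4  4.5 54. ]
2 equal rows: rot [-0.35 -0.09 -0.04] shift [ 0.6  2.5 27. ]
```

View pics/w2.png

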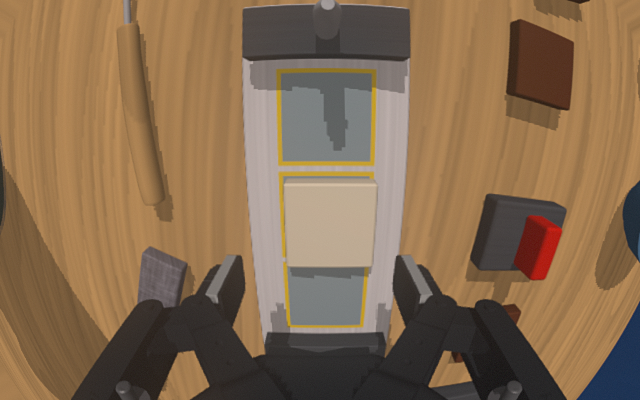

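Run:
```python
from h import *
import pickle
c=pickle.load(open('w2.pkl','rb'))
q=[pt(c,u,30,True) for u in [(284,179),(376,181),(372,268),(287,266)]]
print(rect(q)); 
print('bed edges',[pt(c,u,14,True).round(1) for u in [(244,120),(408,120),(265,330),(385,330)]],'outline bay1',[pt(c,u,14,True).round(1) for u in [(277,70),(375,70),(374,164),(279,164)]])
s=r.state()
for u in [(242,257),(395,257),(222,298),(428,298)]:
    d=s['eef_rot'].T@ray(c,*u,True);p=s['eef_rot'].T@(c['position']-s['position'])
    for x in(11,0,-11):
        k=(x-p[0])/d[0];print(u,(p+k*d).round(1))
```

```text
(array([485.8, -10.3]), np.float64(6.2), array([57., 62., 59., 61.]))
bed edges [array([421.6,  50.5]), array([528.9,  63.4]), array([ 444.4, -120.5]), array([ 546.9, -108.1])] outline bay1 [array([440.2,  85.1]), array([502.6,  92.6]), array([510.5,  30.8]), array([447.6,  23.2])]
(242, 257) [ 11.  -38.9  -1.3]
(242, 257) [  0.  -44.7  18.9]
(242, 257) [-11.  -50.6  39.2]
(395, 257) [11.  33.8 -0.8]
(395, 257) [ 0.  39.5 19.5]
(395, 257) [-11.   45.2  39.9]
(222, 298) [ 11.  -39.1 -35.1]
(222, 298) [  0.  -45.1 -20.2]
(222, 298) [-11.  -51.   -5.3]
(428, 298) [ 11.   39.6 -35.2]
(428, 298) [  0.   46.2 -20.3]
(428, 298) [-11.   52.8  -5.4]
```

```bash
python3 jog.py '[[-0.7,-0.2,0,2,5,20,76],[0,0,0,0,0,20,76],[0,0,0,0,0,14,76],[0,0,0,0,0,6,76],[0,0,0,0,0,0,76]]' 30;python3 jog.py '[[0,0,0,0,0,0,50],[0,0,0,0,0,0,50],[0,0,0,0,0,0,50],[0,0,0,0,0,0,50]]' 30
```

```text
time: 3.2
position: [491.5, -11.3, 31.2]
eef_rot: [[-0.115, 0.993, 0.014], [0.993, 0.115, -0.002], [-0.004, 0.013, -1.0]]
wrist_force: [0.1, 0.9, 0.4]
opening: 76.3
gripper_force: 0.0
time: 3.53
position: [491.5, -11.0, 32.2]
eef_rot: [[-0.116, 0.993, 0.015], [0.993, 0.116, -0.003], [-0.004, 0.015, -1.0]]
wrist_force: [-1.5, -1.6, 4.5]
opening: 58.4
gripper_force: 31.0
```

```bash
python3 jog.py '[[0,0,0,0,0,0,76],[0,0,0,0,0,0,76],[0.8,0.2,0,0,-1,6,76],[0,0,0,0,0,3,76],[0,0,0,0,0,0,76],[0,0,0,0,0,0,76]]' 30;python3 jog.py '[[0,0,0,0,0,0,50],[0,0,0,0,0,0,50],[0,0,0,0,0,0,50],[0,0,0,0,0,0,50]]' 30
```

```text
time: 4.03
position: [489.3, -10.6, 20.9]
eef_rot: [[-0.116, 0.993, -0.003], [0.993, 0.116, 0.0], [0.0, -0.003, -1.0]]
wrist_force: [0.2, -0.1, -0.6]
opening: 75.8
gripper_force: 0.0
time: 4.37
position: [489.6, -10.6, 21.4]
eef_rot: [[-0.116, 0.993, -0.002], [0.993, 0.116, -0.0], [0.0, -0.002, -1.0]]
wrist_force: [-0.4, -0.0, 0.2]
opening: 59.4
gripper_force: 32.7
```

```bash
python3 jog.py '[[0,0,0,0,0,-15,50],[0,0,0,0,0,-30,50],[0,0,0,0,0,-35,50],[0,0,0,0,0,-30,50],[0,0,0,0,0,0,50],[0,0,0,0,0,0,50]]' 32
python3 - <<'E'
from h import *
delta(456,-330,130,3.5)
im=r.camera('wrist');cv2.imwrite('pics/w3.png',im[:,:,::-1])
E
```

```text
time: 4.87
position: [491.1, -10.8, 132.9]
eef_rot: [[-0.116, 0.993, 0.002], [0.993, 0.116, -0.001], [-0.001, 0.002, -1.0]]
wrist_force: [0.8, 0.0, -0.9]
opening: 59.0
gripper_force: 35.7
t 4.9 pos [491.1 -10.8 132.9] q6 -16.0 op 59.0 F [ 0.8  0.  -0.9] g 35.7
rot [0.1 0.1 3.2] shift now-axes [-312.9  -72.     3. ] shift after-turn [-316.4  -54.5    2.9]
9 equal rows: rot [0.01 0.01 0.35] shift [-35.   -7.1   0.3]
```

View pics/w3.png

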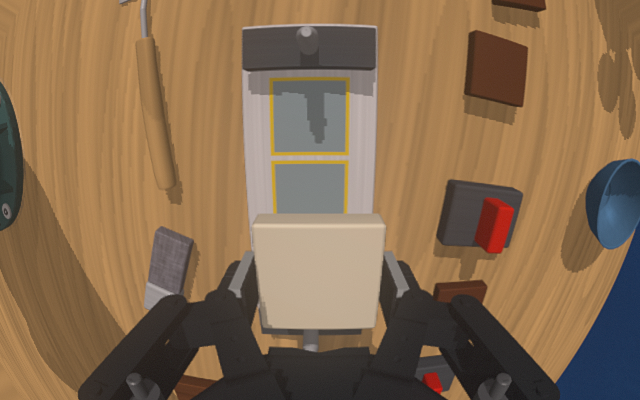

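```bash
python3 jog.py '[[0,0,0.35,-20,-4,0,50],[0,0,0.35,-35,-7.5,0,50],[0,0,0.35,-35,-7,0,50],[0,0,0.35,-35,-7,0,50],[0,0,0.35,-35,-7,0,50],[0,0,0.35,-35,-7,0,50],[0,0,0.35,-35,-7,0,50],[0,0,0.35,-35,-7,0,50],[0,0,0.35,-30,-7,0,50],[0,0,0,-18,-4,0,50],[0,0,0,0,0,0,50],[0,0,0,0,0,0,50]]' 32
python3 - <<'E'
from h import *
delta(456,-330,26.5,3.5)
import pickle
c=r.get_calibration('wrist');im=r.camera('wrist')
cv2.imwrite('pics/w4.png',im[:,:,::-1]);pickle.dump(c,open('w4.pkl','wb'))
E
```

```text
time: 5.92
position: [452.2, -328.0, 129.3]
eef_rot: [[-0.059, 0.998, -0.004], [0.998, 0.059, 0.003], [0.003, -0.004, -1.0]]
wrist_force: [0.5, -0.1, -0.7]
opening: 59.3
gripper_force: 35.7
t 5.9 pos [ 452.2 -328.   129.3] q6 -46.0 op 59.3 F [ 0.5 -0.1 -0.7] g 35.7
rot [-0.2 -0.2 -0.1] shift now-axes [ -2.5   4.1 102.8] shift after-turn [ -2.2   3.7 102.8]
3 equal rows: rot [-0.08 -0.06 -0.03] shift [-0.8  1.3 34.3]
```

View pics/w4.png

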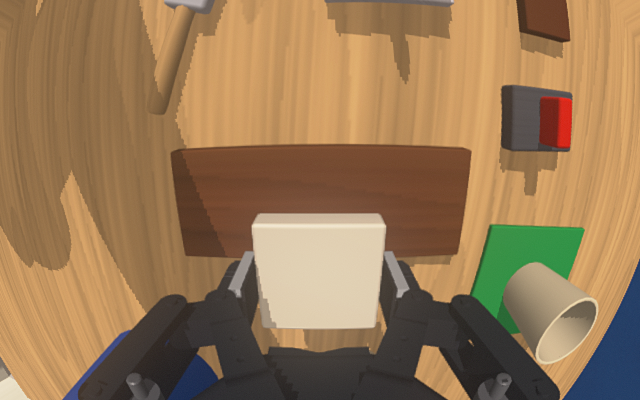

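Run:
```python
from h import *
import pickle
c=pickle.load(open('w4.pkl','rb'))
print(rect([pt(c,u,18,True) for u in [(172,152),(470,150),(459,255),(186,256)]]))
```

```text
(array([ 453.7, -331. ]), np.float64(4.2), array([254., 100., 259.,  99.]))
```

```bash
python3 jog.py '[[0,0,0,-3,2,35,50],[0,0,0,0,0,35,50],[0,0,0,0,0,22,50],[0,0,0,0,0,8,50],[0,0,0,0,0,2,50],[0,0,0,0,0,0,50],[0,0,0,0,0,0,50]]' 32
```

```text
time: 6.55
position: [456.4, -331.1, 30.5]
eef_rot: [[-0.062, 0.998, -0.001], [0.998, 0.062, -0.001], [-0.001, -0.001, -1.0]]
wrist_force: [-0.3, 0.0, -0.0]
opening: 58.9
gripper_force: 35.6
```

```bash
python3 jog.py '[[0,0,0,0,0,3,50],[0,0,0,0,0,1,50],[0,0,0,0,0,1,50],[0,0,0,0,0,0,50]]' 32;python3 jog.py '[[0,0,0,0,0,0,64],[0,0,0,0,0,0,76],[0,0,0,0,0,0,76],[0,0,0,0,0,-15,76],[0,0,0,0,0,-35,76],[0,0,0,0,0,-40,76],[0,0,0,0,0,-40,76],[0,0,0,0,0,-20,76]]' 32; python3 -c "
from h import *
delta(656.5,-120,190,5)"
```

```text
time: 6.88
position: [456.1, -331.4, 25.4]
eef_rot: [[-0.062, 0.998, -0.0], [0.998, 0.062, -0.001], [-0.001, -0.001, -1.0]]
wrist_force: [-0.1, 1.1, 4.4]
opening: 59.2
gripper_force: 36.3
time: 7.55
position: [457.3, -332.3, 178.9]
eef_rot: [[-0.062, 0.998, 0.002], [0.998, 0.062, -0.004], [-0.004, 0.002, -1.0]]
wrist_force: [0.8, -0.6, 0.6]
opening: 75.9
gripper_force: 0.0
t 7.5 pos [ 457.3 -332.3  178.9] q6 -46.0 op 75.9 F [ 0.8 -0.6  0.6] g 0.0
rot [ 0.1  0.2 -1.5] shift now-axes [199.6 211.9 -11.4] shift after-turn [194.1 216.9 -11.1]
8 equal rows: rot [ 0.02  0.03 -0.18] shift [24.7 26.8 -1.4]
```

```bash
python3 jog.py '[[0,0,-0.2,24.7,26.8,-1,76],[0,0,-0.2,24.7,26.8,-1,76],[0,0,-0.2,24.7,26.8,-1,76],[0,0,-0.2,24.7,26.8,-1,76],[0,0,-0.2,24.7,26.8,-1,76],[0,0,-0.2,24.7,26.8,-1,76],[0,0,-0.2,24.7,26.8,-1,76],[0,0,-0.2,24.7,26.8,-1,76],[0,0,0,0,0,0,76],[0,0,0,0,0,0,76],[0,0,0,0,0,0,76]]' 32
python3 - <<'E'
from h import *
delta(656.5,-120,100,5)
import pickle
c=r.get_calibration('wrist');im=r.camera('wrist')
cv2.imwrite('pics/w5.png',im[:,:,::-1]);pickle.dump(c,open('w5.pkl','wb'))
E
```

```text
time: 8.47
position: [654.3, -118.1, 181.5]
eef_rot: [[-0.09, 0.996, -0.003], [0.996, 0.09, -0.0], [-0.0, -0.003, -1.0]]
wrist_force: [0.0, 0.3, 0.4]
opening: 76.2
gripper_force: 0.0
t 8.5 pos [ 654.3 -118.1  181.5] q6 -21.0 op 76.2 F [0.  0.3 0.4] g 0.0
rot [-0.2  0.   0.2] shift now-axes [-2.   2.3 81.5] shift after-turn [-2.   2.  81.5]
3 equal rows: rot [-0.06  0.    0.06] shift [-0.7  0.7 27.2]
```

View pics/w5.png

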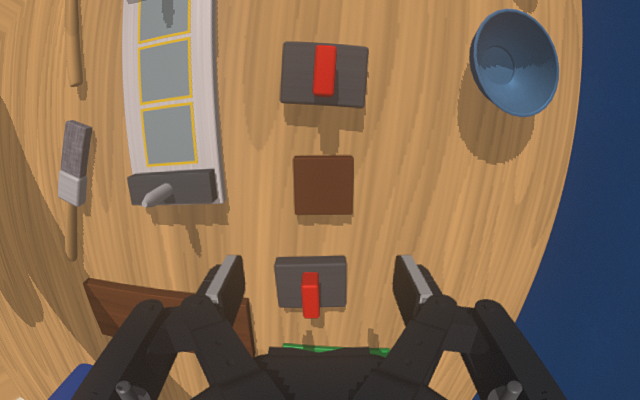

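```bash
cat >> h.py <<'E'
def proj(c,P):
    d=c['orientation'].T@(np.array(P,float)-c['position'])*[1,-1,-1];h=np.hypot(d[0],d[1]);t=np.arctan2(h,d[2])
    return c['K'][:2,2]+c['K'][0,0]*t*d[:2]/h
def find(c,im,lo,hi,P,near=60):
    """largest HSV blob around world point P -> contour points unprojected to P's height, min-area rect"""
    m=cv2.inRange(cv2.cvtColor(im,cv2.COLOR_RGB2HSV),lo,hi)
    m=cv2.morphologyEx(m,cv2.MORPH_OPEN,np.ones((3,3)))
    C=cv2.findContours(m,cv2.RETR_EXTERNAL,cv2.CHAIN_APPROX_NONE)[0];u=proj(c,P)
    C=[k for k in C if cv2.contourArea(k)>60 and np.linalg.norm(k[:,0].mean(0)-u)<near]
    k=max(C,key=cv2.contourArea)[:,0]
    W=np.array([pt(c,q,P[2],True) for q in k],np.float32)
    (x,y),wh,a=cv2.minAreaRect(W);return np.round([x,y,*wh,(a+45)%90-45],1)
E
python3 - <<'E'
from h import *
import pickle
c=pickle.load(open('w5.pkl','rb'));im=cv2.imread('pics/w5.png')[:,:,::-1].copy()
print(rect([pt(c,u,16,True) for u in [(293,156),(353,156),(354,214),(293,214)]]))
print('wA',rect([pt(c,u,22,True) for u in [(285,41),(368,47),(366,104),(282,101)]]))
print('wB',rect([pt(c,u,22,True) for u in [(275,258),(346,257),(347,304),(278,305)]]))
h=cv2.cvtColor(im,cv2.COLOR_RGB2HSV);print(h[185,323],h[200,300],h[200,370],h[210,330],h[219,330])
print(find(c,im,(3,100,30),(12,200,125),(656,-120,16)))
print(find(c,im,(0,190,110),(6,255,255),(647,-8,52)),find(c,im,(0,190,110),(6,255,255),(655,-236,52)))
E
```

```text
(array([ 657.4, -118.1]), np.float64(5.7), array([58., 60., 63., 60.]))
wA (array([648.8,  -8.2]), np.float64(2.7), array([77., 55., 78., 57.]))
wB (array([ 654.8, -227.7]), np.float64(6.7), array([76., 63., 80., 63.]))
[ 10 153 102] [ 11 151 103] [ 16 131 175] [ 11 155 102] [ 16 132 141]
[ 657.1 -117.6   58.    58.9    5.4]
[647.6  -9.2  16.7  41.6   1.4] [ 653.9 -225.2   16.4   56.1    5.2]
```

```bash
python3 jog.py '[[0,0,0,0,3,38,76],[0,0,0,0,0,38,76],[0,0,0,0,0,38,76],[0,0,0,0,0,30,76],[0,0,0,0,0,18,76],[0,0,0,0,0,7,76],[0,0,0,0,0,2,76],[0,0,0,0,0,0,76]]' 32; python3 -c "
from h import *
delta(657.2,-118,9,5.5)"
```

```text
time: 9.18
position: [657.6, -118.8, 11.4]
eef_rot: [[-0.088, 0.996, -0.002], [0.996, 0.088, -0.0], [-0.0, -0.002, -1.0]]
wrist_force: [0.7, -0.2, 0.3]
opening: 75.9
gripper_force: 0.0
t 9.2 pos [ 657.6 -118.8   11.4] q6 -21.0 op 75.9 F [ 0.7 -0.2  0.3] g 0.0
rot [-0.1  0.  -0.4] shift now-axes [ 0.8 -0.3  2.4] shift after-turn [ 0.8 -0.3  2.4]
1 equal rows: rot [-0.1   0.   -0.44] shift [ 0.8 -0.3  2.4]
```

```bash
python3 jog.py '[[0,0,-0.4,0,0,2,76],[0,0,0,0,0,0,50],[0,0,0,0,0,0,50],[0,0,0,0,0,0,50],[0,0,0,0,0,0,50],[0,0,0,0,0,-10,50],[0,0,0,0,0,-30,50],[0,0,0,0,0,-35,50],[0,0,0,0,0,-20,50],[0,0,0,0,0,0,50]]' 32; python3 -c "
from h import *
delta(491.4,-78,100,6.7)"
```

```text
time: 10.02
position: [661.6, -118.6, 110.2]
eef_rot: [[-0.097, 0.995, 0.008], [0.995, 0.097, -0.003], [-0.003, 0.007, -1.0]]
wrist_force: [0.7, -0.9, -0.0]
opening: 59.3
gripper_force: 35.3
t 10.0 pos [ 661.6 -118.6  110.2] q6 -22.0 op 59.3 F [ 0.7 -0.9 -0. ] g 35.3
rot [ 0.4  0.2 -1.2] shift now-axes [  56.9 -165.5    8.8] shift after-turn [  60.2 -164.3   10.2]
5 equal rows: rot [ 0.08  0.04 -0.23] shift [ 11.6 -33.    1.9]
```

```bash
python3 jog.py '[[0,0,-0.2,8,-20,0,50],[0,0,-0.2,12,-34,0,50],[0,0,-0.2,12,-34,0,50],[0,0,-0.2,12,-34,0,50],[0,0,-0.2,10,-28,0,50],[0,0,-0.2,5,-14,0,50],[0,0,0,0,0,0,50],[0,0,0,0,0,0,50],[0,0,0,0,0,0,50]]' 32
python3 - <<'E'
from h import *
delta(491.4,-78,24,6.7)
import pickle
c=r.get_calibration('wrist');im=r.camera('wrist')
cv2.imwrite('pics/w6.png',im[:,:,::-1]);pickle.dump(c,open('w6.pkl','wb'))
E
```

```text
time: 10.77
position: [490.2, -76.7, 104.7]
eef_rot: [[-0.117, 0.993, 0.0], [0.993, 0.117, -0.001], [-0.001, 0.0, -1.0]]
wrist_force: [0.6, -0.8, -1.3]
opening: 58.9
gripper_force: 35.3
t 10.8 pos [490.2 -76.7 104.7] q6 -24.0 op 58.9 F [ 0.6 -0.8 -1.3] g 35.3
rot [0. 0. 0.] shift now-axes [-1.4  1.  80.7] shift after-turn [-1.5  1.1 80.7]
3 equal rows: rot [0.01 0.01 0.01] shift [-0.5  0.3 26.9]
```

Run:
```python
from h import *
import pickle
c=pickle.load(open('w6.pkl','rb'));im=cv2.imread('pics/w6.png')[:,:,::-1].copy()
for P in [(483.5,-10.5,14),(475.6,57,14)]:
  try: print(find(c,im,(20,120,100),(34,255,255),P,30))
  except Exception as e: print(e)
c=pickle.load(open('w2.pkl','rb'));im=cv2.imread('pics/w2.png')[:,:,::-1].copy()
print(find(c,im,(20,120,100),(34,255,255),(475.6,57,14),30))
```

```text
[482.9  -9.6  63.9  63.8   6.7]
[475.4  53.6  63.7  54.9   6.6]
[475.   57.9  63.9  64.1   6.8]
```

```bash
python3 jog.py '[[0,0,0,0,0.5,30,50],[0,0,0,0,0,28,50],[0,0,0,0,0,14,50],[0,0,0,0,0,6,50],[0,0,0,0,0,1.5,50],[0,0,0,0,0,0,50],[0,0,0,0,0,0,50]]' 32; python3 jog.py '[[0,0,0,0,0,1,50],[0,0,0,0,0,0,50]]'
```

```text
time: 11.4
position: [490.5, -76.7, 25.1]
eef_rot: [[-0.117, 0.993, -0.0], [0.993, 0.117, -0.001], [-0.001, -0.0, -1.0]]
wrist_force: [-0.2, -0.3, -1.0]
opening: 59.1
gripper_force: 36.1
time: 11.57
position: [490.5, -76.7, 24.4]
eef_rot: [[-0.117, 0.993, 0.001], [0.993, 0.117, -0.001], [-0.001, 0.001, -1.0]]
wrist_force: [1.1, 0.9, 0.3]
opening: 59.1
gripper_force: 36.3
```

```bash
python3 jog.py '[[0,0,0,0,0,0.7,50],[0,0,0,0,0,0.5,50],[0,0,0,0,0,0,50]]'; python3 jog.py '[[0,0,0,0,0,0,64],[0,0,0,0,0,0,76],[0,0,0,0,0,0,76],[0,0,0,0,0,-15,76],[0,0,0,0,0,-35,76],[0,0,0,0,0,-40,76],[0,0,0,0,0,-40,76],[0,0,0,0,0,-20,76],[0,0,0,0,0,0,76]]' >/dev/null; python3 -c "
from h import *
delta(636.5,100,180,1)"
```

```text
time: 11.82
position: [490.6, -76.7, 24.1]
eef_rot: [[-0.117, 0.993, 0.001], [0.993, 0.117, -0.001], [-0.001, 0.001, -1.0]]
wrist_force: [-3.0, 1.5, 17.7]
opening: 59.3
gripper_force: 30.7
t 12.6 pos [492.6 -77.1 177.3] q6 -24.0 op 76.0 F [ 0.8 -0.4  0.2] g 0.0
rot [0.4 0.2 5.7] shift now-axes [159.  163.8  -2.1] shift after-turn [174.6 147.   -2.7]
7 equal rows: rot [0.06 0.03 0.82] shift [23.7 22.4 -0.3]
```

```bash
python3 jog.py '[[0,0,0.8,23.7,22.4,0,76],[0,0,0.8,23.7,22.4,0,76],[0,0,0.8,23.7,22.4,0,76],[0,0,0.8,23.7,22.4,0,76],[0,0,0.8,23.7,22.4,0,76],[0,0,0.8,23.7,22.4,0,76],[0,0,0.8,23.7,22.4,0,76],[0,0,0,0,0,0,76],[0,0,0,0,0,0,76],[0,0,0,0,0,0,76]]' >/dev/null
cat > look.py <<'E'
import sys,pickle
from h import *
n=sys.argv[1]
c=r.get_calibration('wrist');im=r.camera('wrist').copy()
cv2.imwrite(f'pics/{n}.png',im[:,:,::-1]);pickle.dump(c,open(f'{n}.pkl','wb'))
BROWN=((3,100,30),(13,200,125));RED=((0,190,110),(6,255,255));YEL=((20,120,100),(34,255,255));CREAM=((10,20,150),(28,90,255))
for a in sys.argv[2:]:
    k,x,y,z=a.split(',')
    try: print(a,find(c,im,*globals()[k],(float(x),float(y),float(z))))
    except ValueError as e: print(a,'none')
E
python3 look.py w7 BROWN,636.5,127,16 BROWN,652,227,16 RED,647,-9,52; python3 -c "
from h import *
delta(636.5,127,9.5,1)"
```

```text
BROWN,636.5,127,16 [636.7 130.3  58.8  58.6   1.5]
BROWN,652,227,16 [651.8 230.3  59.2  59.1  13.5]
RED,647,-9,52 [6.476e+02 1.000e-01 1.590e+01 5.560e+01 2.000e+00]
t 13.4 pos [631.6 100.3 171.2] q6 2.0 op 75.9 F [-0.7  0.4 -0.2] g 0.0
rot [-0.3  0.   0.1] shift now-axes [ 26.7   6.1 161.7] shift after-turn [ 26.6   5.4 161.7]
5 equal rows: rot [-0.05  0.01  0.03] shift [ 5.3  1.2 32.3]
```

```bash
python3 jog.py '[[0,0,0,14,3,38,76],[0,0,0,14,3,38,76],[0,0,0,0,0,38,76],[0,0,0,0,0,28,76],[0,0,0,0,0,12,76],[0,0,0,0,0,4,76],[0,0,0,0,0,0,76],[0,0,0,0,0,0,76]]' 32; python3 -c "
from h import *
delta(636.6,129,9.5,1.5)"
```

```text
time: 14.12
position: [639.3, 128.6, 16.0]
eef_rot: [[-0.019, 1.0, 0.001], [1.0, 0.019, 0.0], [0.0, 0.001, -1.0]]
wrist_force: [-0.8, -0.5, -0.2]
opening: 75.8
gripper_force: 0.0
t 14.1 pos [639.3 128.6  16. ] q6 4.0 op 75.8 F [-0.8 -0.5 -0.2] g 0.0
rot [ 0.  -0.  -0.4] shift now-axes [ 0.4 -2.7  6.5] shift after-turn [ 0.5 -2.7  6.5]
1 equal rows: rot [ 0.03 -0.   -0.41] shift [ 0.4 -2.7  6.5]
```

```bash
python3 jog.py '[[0,0,-0.4,0,-2.5,5,76],[0,0,0,0,0,1.5,76],[0,0,0,0,0,0,76],[0,0,0,0,0,0,50],[0,0,0,0,0,0,50],[0,0,0,0,0,0,50],[0,0,0,0,0,0,50]]' 32;  python3 jog.py '[[0,0,0,0,0,-10,50],[0,0,0,0,0,-30,50],[0,0,0,0,0,-35,50],[0,0,0,0,0,-20,50],[0,0,0,0,0,0,50],[0,0,0,0,0,0,50]]' 32; python3 -c "
from h import *
delta(482.9,-9.6,105,6.7)"
```

```text
time: 14.7
position: [636.4, 129.1, 8.8]
eef_rot: [[-0.027, 1.0, -0.0], [1.0, 0.027, -0.0], [-0.0, -0.0, -1.0]]
wrist_force: [-1.5, -0.5, 6.2]
opening: 59.3
gripper_force: 35.3
time: 15.2
position: [636.8, 129.2, 104.6]
eef_rot: [[-0.027, 1.0, 0.001], [1.0, 0.027, 0.0], [0.0, 0.001, -1.0]]
wrist_force: [-0.0, 0.3, -2.6]
opening: 59.1
gripper_force: 35.4
t 15.2 pos [636.8 129.2 104.6] q6 4.0 op 59.1 F [-0.   0.3 -2.6] g 35.4
rot [ 0.1 -0.  -5.2] shift now-axes [-134.6 -157.6   -0.6] shift after-turn [-119.9 -169.    -0.4]
6 equal rows: rot [ 0.01 -0.   -0.86] shift [-21.4 -27.1  -0.1]
```

```bash
python3 jog.py '[[0,0,-0.87,-14,-18,0,50],[0,0,-0.87,-21,-27,0,50],[0,0,-0.87,-21,-27,0,50],[0,0,-0.87,-21,-27,0,50],[0,0,-0.87,-21,-27,0,50],[0,0,-0.87,-20,-25,0,50],[0,0,0,-8,-10,0,50],[0,0,0,0,0,0,50],[0,0,0,0,0,0,50],[0,0,0,0,0,0,50]]' 32 >/dev/null;python3 look.py w8 YEL,475,58,14;  python3 -c "
from h import *
delta(482.9,-9.6,24,6.7)"
```

```text
YEL,475,58,14 [474.9  58.   63.9  63.3   6.9]
t 16.1 pos [485.4  -7.3 102.9] q6 -16.0 op 59.1 F [ 0.1  0.1 -1.8] g 35.3
rot [-0.  -0.   0.1] shift now-axes [-2.  -2.7 78.9] shift after-turn [-2.  -2.8 78.9]
3 equal rows: rot [-0.02 -0.    0.02] shift [-0.7 -0.9 26.3]
```

```bash
python3 jog.py '[[0,0,0,-2,-2.5,30,50],[0,0,0,0,0,28,50],[0,0,0,0,0,14,50],[0,0,0,0,0,5,50],[0,0,0,0,0,1,50],[0,0,0,0,0,0,50],[0,0,0,0,0,0.7,50],[0,0,0,0,0,0,50]]' 32
```

```text
time: 16.75
position: [482.8, -10.1, 25.3]
eef_rot: [[-0.118, 0.993, 0.0], [0.993, 0.118, -0.0], [-0.0, 0.0, -1.0]]
wrist_force: [0.1, 0.1, -1.7]
opening: 59.4
gripper_force: 35.3
```

```bash
python3 jog.py '[[0,0,0,0,0,1,50],[0,0,0,0,0,0.7,50],[0,0,0,0,0,0.6,50],[0,0,0,0,0,0,50]]'; python3 jog.py '[[0,0,0,0,0,0,64],[0,0,0,0,0,0,76],[0,0,0,0,0,0,76],[0,0,0,0,0,-15,76],[0,0,0,0,0,-35,76],[0,0,0,0,0,-40,76],[0,0,0,0,0,-40,76],[0,0,0,0,0,-20,76],[0,0,0,0,0,0,76]]' >/dev/null; python3 -c "
from h import *
delta(651.8,200,170,14)"
```

```text
time: 17.08
position: [482.0, -10.2, 22.7]
eef_rot: [[-0.118, 0.993, -0.001], [0.993, 0.118, -0.0], [-0.0, -0.001, -1.0]]
wrist_force: [-0.8, -0.5, 5.0]
opening: 59.5
gripper_force: 36.0
t 17.8 pos [485.3 -10.6 176.9] q6 -16.0 op 76.1 F [ 0.9  0.5 -0.5] g 0.0
rot [ 0.4  0.2 -7.2] shift now-axes [189.5 190.1   7.8] shift after-turn [164.1 212.5   6.9]
8 equal rows: rot [ 0.05  0.02 -0.9 ] shift [22.4 25.   0.9]
```

```bash
python3 jog.py '[[0,0,-0.9,22.4,25,1,76],[0,0,-0.9,22.4,25,1,76],[0,0,-0.9,22.4,25,1,76],[0,0,-0.9,22.4,25,1,76],[0,0,-0.9,22.4,25,1,76],[0,0,-0.9,22.4,25,1,76],[0,0,-0.9,22.4,25,1,76],[0,0,-0.9,22.4,25,1,76],[0,0,0,0,0,0,76],[0,0,0,0,0,0,76],[0,0,0,0,0,0,76]]' >/dev/null; 
python3 look.py w9 BROWN,652,228,16; python3 -c "
from h import *
delta(651.8,229,9.5,14)"
```

```text
BROWN,652,228,16 [651.9 231.6  58.8  59.6  13.3]
t 18.8 pos [646.7 199.8 162.7] q6 -3.0 op 76.4 F [-0.5 -0.6 -0.5] g 0.0
rot [-0.2 -0.  -0.1] shift now-axes [ 27.1  12.6 153.2] shift after-turn [ 27.1  12.  153.2]
5 equal rows: rot [-0.05 -0.   -0.01] shift [ 5.4  2.5 30.6]
```

```bash
python3 jog.py '[[0,0,0.3,14,6,38,76],[0,0,0.3,14,6,38,76],[0,0,0,0,0,38,76],[0,0,0,0,0,24,76],[0,0,0,0,0,10,76],[0,0,0,0,0,2,76],[0,0,0,0,0,0,76],[0,0,0,0,0,0,76]]' 32 >/dev/null; python3 -c "
from h import *
delta(651.9,230,9.5,13.4)"
```

```text
t 19.5 pos [654.2 230.5  15.8] q6 0.0 op 75.8 F [ 0.3 -0.4  0.2] g 0.0
rot [ 0.1 -0.  -0.1] shift now-axes [ 0.  -2.4  6.3] shift after-turn [ 0.  -2.3  6.3]
1 equal rows: rot [ 0.07 -0.02 -0.09] shift [ 0.  -2.4  6.3]
```

```bash
python3 jog.py '[[0,0,0,0,-2,5,76],[0,0,0,0,0,1.3,76],[0,0,0,0,0,0,76],[0,0,0,0,0,0,50],[0,0,0,0,0,0,50],[0,0,0,0,0,0,50],[0,0,0,0,0,0,50]]' 32;  python3 jog.py '[[0,0,0,0,0,-10,50],[0,0,0,0,0,-30,50],[0,0,0,0,0,-35,50],[0,0,0,0,0,-25,50],[0,0,0,0,0,0,50],[0,0,0,0,0,0,50]]' 32; python3 -c "
from h import *
delta(475,57.8,108,6.7)"
```

```text
time: 20.05
position: [651.4, 230.5, 8.4]
eef_rot: [[-0.231, 0.973, -0.0], [0.973, 0.231, 0.0], [0.0, -0.0, -1.0]]
wrist_force: [-1.0, 0.1, 6.4]
opening: 59.0
gripper_force: 35.8
time: 20.55
position: [652.2, 230.6, 109.7]
eef_rot: [[-0.231, 0.973, 0.002], [0.973, 0.231, 0.001], [0.0, 0.002, -1.0]]
wrist_force: [-0.3, 0.5, -1.9]
opening: 59.3
gripper_force: 35.3
t 20.6 pos [652.2 230.6 109.7] q6 0.0 op 59.3 F [-0.3  0.5 -1.9] g 35.3
rot [ 0.1 -0.   6.7] shift now-axes [-127.2 -212.3    1.2] shift after-turn [-151.  -196.1    1.7]
7 equal rows: rot [ 0.02 -0.    0.95] shift [-19.7 -29.4   0.2]
```

```bash
python3 jog.py '[[0,0,0.95,-12,-18,0,50],[0,0,0.95,-20,-29.4,0,50],[0,0,0.95,-20,-29.4,0,50],[0,0,0.95,-20,-29.4,0,50],[0,0,0.95,-20,-29.4,0,50],[0,0,0.95,-20,-29.4,0,50],[0,0,0.95,-18,-28,0,50],[0,0,0,-8,-11,0,50],[0,0,0,0,0,0,50],[0,0,0,0,0,0,50],[0,0,0,0,0,0,50]]' 32 >/dev/null; python3 -c "
from h import *
delta(474.9,57.8,24,6.7)"
```

```text
t 21.5 pos [475.9  59.  107.6] q6 -8.0 op 59.2 F [ 0.1 -1.2 -1. ] g 35.3
rot [-0. -0.  0.] shift now-axes [-1.1 -1.  83.6] shift after-turn [-1.1 -1.1 83.6]
3 equal rows: rot [-0.01 -0.01  0.  ] shift [-0.4 -0.4 27.9]
```

```bash
python3 jog.py '[[0,0,0,-1,-1,30,50],[0,0,0,0,0,30,50],[0,0,0,0,0,15,50],[0,0,0,0,0,6,50],[0,0,0,0,0,1,50],[0,0,0,0,0,0,50],[0,0,0,0,0,0,50]]' 32; python3 jog.py '[[0,0,0,0,0,0.8,50],[0,0,0,0,0,0.7,50],[0,0,0,0,0,0,50]]'
```

```text
time: 22.05
position: [474.9, 57.8, 26.5]
eef_rot: [[-0.117, 0.993, 0.0], [0.993, 0.117, -0.0], [-0.0, 0.0, -1.0]]
wrist_force: [0.1, -0.0, -0.7]
opening: 59.3
gripper_force: 35.3
time: 22.3
position: [474.1, 57.5, 24.9]
eef_rot: [[-0.117, 0.993, -0.0], [0.993, 0.117, -0.0], [-0.0, -0.0, -1.0]]
wrist_force: [-0.1, -0.2, -0.8]
opening: 59.4
gripper_force: 35.3
```

Bottom should touch at about 22.5.

```bash
python3 jog.py '[[0,0,0,0,0,1,50],[0,0,0,0,0,0.8,50],[0,0,0,0,0,0.6,50],[0,0,0,0,0,0,50]]'; python3 jog.py '[[0,0,0,0,0,0,64],[0,0,0,0,0,0,76],[0,0,0,0,0,0,76],[0,0,0,0,0,-15,76],[0,0,0,0,0,-35,76],[0,0,0,0,0,-40,76],[0,0,0,0,0,-40,76],[0,0,0,0,0,-40,76],[0,0,0,0,0,-40,76],[0,0,0,0,0,-40,76],[0,0,0,0,0,0,76]]' >/dev/null; python3 -c "
from h import *
delta(431,320,330,-10)"
```

```text
time: 22.63
position: [473.7, 57.4, 22.3]
eef_rot: [[-0.117, 0.993, -0.001], [0.993, 0.117, -0.0], [0.0, -0.001, -1.0]]
wrist_force: [-0.9, 0.2, 5.1]
opening: 59.0
gripper_force: 36.0
t 23.6 pos [478.5  57.5 279.7] q6 -8.0 op 76.3 F [1.4 0.6 0.3] g 0.0
rot [ 0.7  0.  16.7] shift now-axes [266.2 -15.9 -51. ] shift after-turn [250.3 -92.4 -50.3]
8 equal rows: rot [0.09 0.   2.09] shift [32.9 -6.3 -6.4]
```

```bash
python3 jog.py '[[0,0,2.09,32.9,-6.3,-6,76],[0,0,2.09,32.9,-6.3,-6,76],[0,0,2.09,32.9,-6.3,-6,76],[0,0,2.09,32.9,-6.3,-6,76],[0,0,2.09,32.9,-6.3,-6,76],[0,0,2.09,32.9,-6.3,-6,76],[0,0,2.09,32.9,-6.3,-6,76],[0,0,2.09,32.9,-6.3,-6,76],[0,0,0,0,0,0,76],[0,0,0,0,0,0,76],[0,0,0,0,0,0,76]]' >/dev/null; sed -i "s/^BROWN=/BLUE=((100,120,40),(118,255,255));/" look.py
python3 look.py w10 BLUE,431,327,16;  python3 -c "
from h import *
delta(431,327,200,-10)"
```

```text
BLUE,431,327,16 [433.8 331.8 107.1 250.2  -9.8]
t 24.5 pos [426.3 319.3 319.3] q6 39.0 op 75.8 F [-0.1 -0.3 -0.5] g 0.0
rot [-0.1  0.1 -0. ] shift now-axes [  8.6   3.6 119.2] shift after-turn [  8.4   3.3 119.3]
4 equal rows: rot [-0.04  0.03 -0.  ] shift [ 2.1  0.9 29.8]
```

View pics/w10.png

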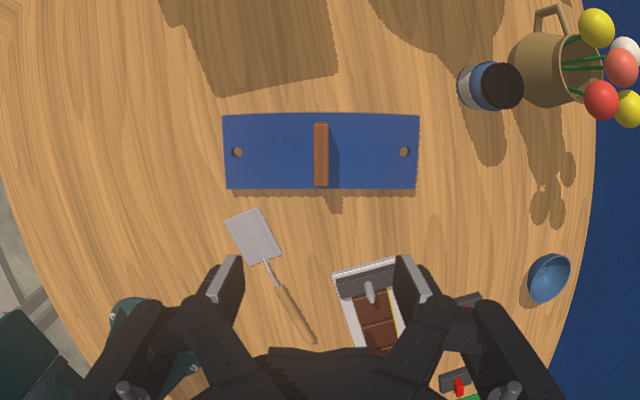

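Run:
```python
from h import *
import pickle
c=pickle.load(open('w10.pkl','rb'));im=cv2.imread('pics/w10.png')[:,:,::-1].copy()
m=cv2.inRange(cv2.cvtColor(im,cv2.COLOR_RGB2HSV),(100,120,40),(118,255,255))
for u,z in(((238,152),16),((404,152),16),((321,154),56)):
    s=m[u[1]-9:u[1]+10,u[0]-9:u[0]+10]==0
    y,x=np.nonzero(s);q=(u[0]-9+x.mean(),u[1]-9+y.mean());print(q,len(x),pt(c,q,z,True))
print(rect([pt(c,u,16,True) for u in [(223,115),(419,115),(415,190),(228,188)]]))
print('handle top',[pt(c,u,56,True).round(1) for u in [(314,123),(327,123),(316,186),(328,186)]])
```

```text
(np.float64(234.95652173913044), np.float64(152.28019323671498)) 207 [306.81869916 353.15561709]
(np.float64(406.3005464480874), np.float64(151.62295081967213)) 183 [551.80620971 311.92088311]
(np.float64(321.0), np.float64(153.96636085626912)) 327 [429.96527779 334.25959217]
(array([430.3, 331.8]), np.float64(-9.7), array([280., 112., 281., 109.]))
handle top [array([428.1, 375.2]), array([444.2, 372.4]), array([416.2, 293.2]), array([431.8, 290.5])]
```

```bash
python3 jog.py '[[0,0,0,6,1,40,60],[0,0,0,6,1,40,60],[0,0,0,0,0,40,60],[0,0,0,0,0,40,60],[0,0,0,0,0,40,60],[0,0,0,0,0,20,60],[0,0,0,0,0,0,60],[0,0,0,0,0,0,60],[0,0,0,0,0,0,60]]' 80 >/dev/null; python3 look.py w11; python3 -c "
from h import *
delta(430,332.5,31,-9.7)"
```

```text
t 25.3 pos [432.  332.  101.9] q6 40.0 op 59.8 F [0.1 0.4 0.7] g 0.0
rot [ 0.1 -0.1 -0.4] shift now-axes [-0.  -2.1 70.9] shift after-turn [ 0.1 -2.  70.9]
2 equal rows: rot [ 0.03 -0.05 -0.18] shift [ 0.  -1.  35.4]
```

View pics/w11.png

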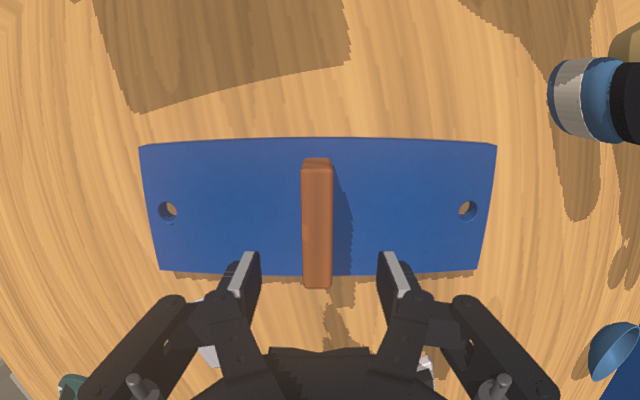

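Run:
```python
from h import *
import pickle
c=pickle.load(open('w11.pkl','rb'))
a,b=pt(c,(168,209.5),16,True),pt(c,(467,210),16,True);d=b-a
print(a,b,(a+b)/2,np.degrees(np.arctan2(d[1],d[0])),np.hypot(*d))
print('handle',[pt(c,u,56,True).round(1) for u in [(301,170),(333,170),(304,288),(331,288)]])
```

```text
[311.13319339 355.05389338] [548.70614522 312.99046801] [429.9196693  334.02218069] -10.04043706877555 241.26798211726734
handle [array([427.8, 374.3]), array([446.2, 371. ]), array([414.1, 294.2]), array([432.2, 291.1])]
```

```bash
python3 jog.py '[[0,0,0,1,-2,35,60],[0,0,0,0,0,24,60],[0,0,0,0,0,10,60],[0,0,0,0,0,2,60],[0,0,0,0,0,0,60]]' 80; python3 jog.py '[[0,0,0,0,0,0,10],[0,0,0,0,0,0,10],[0,0,0,0,0,0,10],[0,0,0,0,0,0,10],[0,0,0,0,0,0,10]]' 80;  python3 -c "
from h import *
delta(430,333.5,31,-10)"
```

```text
time: 25.73
position: [429.0, 333.3, 29.8]
eef_rot: [[0.174, 0.985, -0.001], [0.985, -0.174, 0.0], [0.0, -0.001, -1.0]]
wrist_force: [0.5, 0.4, -0.5]
opening: 60.0
gripper_force: 0.0
time: 26.15
position: [429.9, 333.7, 30.5]
eef_rot: [[0.174, 0.985, 0.001], [0.985, -0.174, 0.001], [0.002, 0.001, -1.0]]
wrist_force: [0.6, -1.1, 6.2]
opening: 19.1
gripper_force: 79.4
t 26.1 pos [429.9 333.7  30.5] q6 40.0 op 19.1 F [ 0.6 -1.1  6.2] g 79.4
rot [ 0.1 -0.1  0. ] shift now-axes [-0.2  0.2 -0.5] shift after-turn [-0.2  0.2 -0.5]
1 equal rows: rot [ 0.06 -0.09  0.  ] shift [-0.2  0.2 -0.5]
```

```bash
python3 jog.py '[[0,0,0,0,0,-5,10],[0,0,0,0,0,-15,10],[0,0,0,0,0,-25,10],[0,0,0,0,0,-30,10],[0,0,0,0,0,-30,10],[0,0,0,0,0,-15,10],[0,0,0,0,0,0,10],[0,0,0,0,0,0,10]]' 100;  python3 -c "
from h import *
delta(483,-9.6,150,96.7)"
```

```text
time: 26.82
position: [428.5, 333.1, 149.4]
eef_rot: [[0.174, 0.985, -0.001], [0.985, -0.174, 0.0], [0.0, -0.001, -1.0]]
wrist_force: [0.0, 0.9, -6.4]
opening: 18.4
gripper_force: 98.8
t 26.8 pos [428.5 333.1 149.4] q6 41.0 op 18.4 F [ 0.   0.9 -6.4] g 98.8
rot [-0.1  0.  73.3] shift now-axes [-328.   113.3   -0.8] shift after-turn [ 14.2 346.7  -0.6]
11 equal rows: rot [-0.01  0.    6.66] shift [-20.6  26.8  -0.1]
```

```bash
python3 jog.py '[[0,0,4.58,-13.8,18.65,0,10],[0,0,4.58,-13.8,18.65,0,10],[0,0,4.58,-13.8,18.65,0,10],[0,0,4.58,-13.8,18.65,0,10],[0,0,4.58,-13.8,18.65,0,10],[0,0,4.58,-13.8,18.65,0,10],[0,0,4.58,-13.8,18.65,0,10],[0,0,4.58,-13.8,18.65,0,10]]' 100 | grep -E 'op|grip'; python3 jog.py '[[0,0,4.58,-13.8,18.65,0,10],[0,0,4.58,-13.8,18.65,0,10],[0,0,4.58,-13.8,18.65,0,10],[0,0,4.58,-13.8,18.65,0,10],[0,0,4.58,-13.8,18.65,0,10],[0,0,4.58,-13.8,18.65,0,10],[0,0,4.58,-13.8,18.65,0,10],[0,0,4.58,-13.8,18.65,0,10],[0,0,0,0,0,0,10],[0,0,0,0,0,0,10],[0,0,0,0,0,0,10],[0,0,0,0,0,0,10]]' 100;  python3 look.py w12; python3 -c "
from h import *
delta(483,-9.6,150,96.7)"
```

```text
opening: 19.2
gripper_force: 98.7
time: 28.48
position: [483.4, -8.3, 148.1]
eef_rot: [[0.993, 0.118, -0.003], [0.118, -0.993, 0.0], [-0.003, -0.001, -1.0]]
wrist_force: [0.6, -0.1, -5.4]
opening: 18.5
gripper_force: 99.1
t 28.5 pos [483.6  -8.3 148.4] q6 74.0 op 18.9 F [ 0.5 -0.2 -4.7] g 99.1
rot [-0.   0.1  0.1] shift now-axes [-0.8  1.2 -1.6] shift after-turn [-0.8  1.2 -1.6]
1 equal rows: rot [-0.03  0.15  0.09] shift [-0.8  1.2 -1.6]
```

View pics/w12.png

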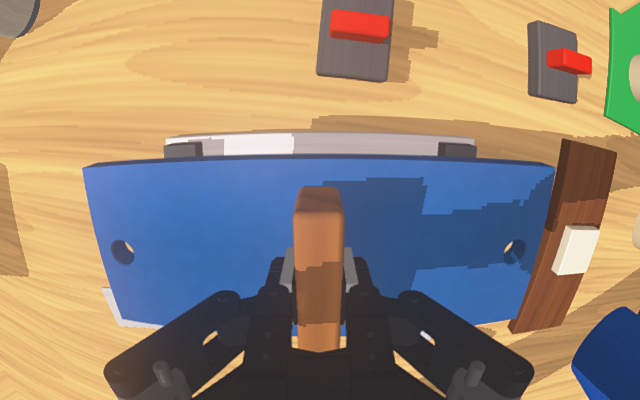

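Run:
```python
from h import *
import pickle
c=pickle.load(open('w12.pkl','rb'));s=r.state();E=s['eef_rot']
def seg(u,v,z):
    a,b=pt(c,u,z,True),pt(c,v,z,True);d=b-a;m=(a+b)/2
    print(a.round(1),b.round(1),'mid',m.round(1),'in tool',(E.T@np.r_[m-s['position'][:2],0])[:2].round(1),'ang',np.degrees(np.arctan2(d[1],d[0])).round(2)%180,'len',np.hypot(*d).round(1))
z=s['position'][2]-30.5+16
seg((123,250),(515,249),z)
seg((165,140),(475,140),14)
seg((165,142),(475,142),32)
seg((202,142),(439,142),32)
im=cv2.imread('pics/w12.png')
A=cv2.resize(im[120:190,150:230],None,fx=5,fy=5,interpolation=2);B=cv2.resize(im[120:190,415:495],None,fx=5,fy=5,interpolation=2)
C=cv2.resize(im[215:285,85:165],None,fx=5,fy=5,interpolation=2);D=cv2.resize(im[215:285,475:555],None,fx=5,fy=5,interpolation=2)
cv2.imwrite('pics/w12c.png',cv2.resize(np.vstack([np.hstack([A,B]),np.hstack([C,D])]),(686,600)))
```

```text
[469.  111.1] [ 498.7 -128.6] mid [483.9  -8.7] in tool [0.2 0.5] ang 97.05 len 241.5
[518.1 139.8] [ 552.9 -147.3] mid [535.5  -3.8] in tool [52.   1.6] ang 96.91 len 289.2
[519.4 130.3] [ 551.8 -137.6] mid [535.6  -3.7] in tool [52.2  1.6] ang 96.91 len 269.9
[521.7  94.5] [ 545.6 -103. ] mid [533.7  -4.2] in tool [50.2  1.9] ang 96.92 len 199.0
```

View pics/w12c.png

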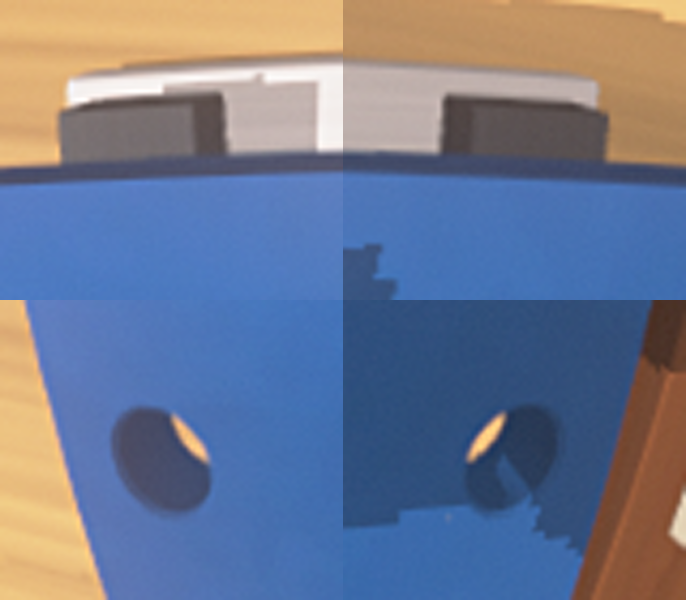

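Run:
```python
from h import *
import pickle
c=pickle.load(open('w12.pkl','rb'));s=r.state();E=s['eef_rot']
def seg(u,v,z):
    a,b=pt(c,u,z,True),pt(c,v,z,True);d=b-a;m=(a+b)/2
    print(a.round(1),b.round(1),'in tool',(E.T@np.r_[m-s['position'][:2],0])[:2].round(1),'ang',np.degrees(np.arctan2(d[1],d[0])).round(2)%180,'len',np.hypot(*d).round(1))
z=s['position'][2]-30.5+16
seg((122.5,252.5),(514.4,251.6),z)
seg((164.5,144.7),(476.6,144.7),32)
seg((194.3,142.9),(444.6,142.9),32)
seg((165.7,138.0),(474.5,138.2),14)
```

```text
[467.1 111.9] [ 496.9 -128.9] in tool [-1.6  0. ] ang 97.05 len 242.6
[516.9 130.8] [ 549.8 -139.8] in tool [49.8  2.1] ang 96.92 len 272.6
[520.4 101.6] [ 545.8 -108.3] in tool [49.7  0.9] ang 96.89 len 211.5
[520.  139.1] [ 554.4 -146.4] in tool [53.8  1.7] ang 96.87 len 287.5
```

```bash
python3 jog.py '[[0,0,0,-0.4,1.3,15,10],[0,0,0,0,0,15,10],[0,0,0,0,0,5,10],[0,0,0,0,0,4,10],[0,0,0,0,0,3,10],[0,0,0,0,0,0,10],[0,0,0,0,0,0,10]]' 100; python3 jog.py '[[0,0,0,0,0,3,10],[0,0,0,0,0,3,10],[0,0,0,0,0,2,10],[0,0,0,0,0,0,10]]' 100
```

```text
time: 29.12
position: [483.7, -10.3, 107.2]
eef_rot: [[0.993, 0.117, -0.001], [0.117, -0.993, -0.0], [-0.001, 0.0, -1.0]]
wrist_force: [0.2, -0.7, -4.5]
opening: 19.1
gripper_force: 98.8
time: 29.45
position: [483.2, -10.4, 98.6]
eef_rot: [[0.993, 0.117, -0.002], [0.117, -0.993, -0.0], [-0.002, -0.0, -1.0]]
wrist_force: [0.9, 0.2, -4.9]
opening: 18.6
gripper_force: 98.9
```

```bash
python3 jog.py '[[0,0,0,0,0,2,10],[0,0,0,0,0,3,10],[0,0,0,0,0,3,10],[0,0,0,0,0,0,10]]' 100;  python3 jog.py '[[0,0,0,0,0,4,10],[0,0,0,0,0,4,10],[0,0,0,0,0,4,10],[0,0,0,0,0,0,10]]' 100
```

```text
time: 29.78
position: [483.6, -10.3, 90.5]
eef_rot: [[0.993, 0.116, -0.001], [0.116, -0.993, 0.0], [-0.001, -0.0, -1.0]]
wrist_force: [2.1, 1.4, -6.2]
opening: 18.7
gripper_force: 99.0
time: 30.12
position: [483.6, -10.3, 78.2]
eef_rot: [[0.993, 0.117, -0.001], [0.117, -0.993, 0.0], [-0.001, -0.0, -1.0]]
wrist_force: [2.9, 1.9, -7.4]
opening: 18.8
gripper_force: 98.9
```

```bash
python3 jog.py '[[0,0,0,0,0,4,10],[0,0,0,0,0,4,10],[0,0,0,0,0,3,10],[0,0,0,0,0,0,10]]' 100;  python3 jog.py '[[0,0,0,0,0,2,10],[0,0,0,0,0,1.5,10],[0,0,0,0,0,0,10]]' 100
```

```text
time: 30.45
position: [483.6, -10.3, 67.4]
eef_rot: [[0.993, 0.117, -0.001], [0.117, -0.993, 0.0], [-0.001, -0.0, -1.0]]
wrist_force: [4.2, 1.3, -8.1]
opening: 18.4
gripper_force: 98.8
time: 30.7
position: [483.6, -10.4, 64.3]
eef_rot: [[0.993, 0.117, -0.001], [0.117, -0.993, -0.0], [-0.001, -0.0, -1.0]]
wrist_force: [3.7, 2.7, -8.4]
opening: 18.8
gripper_force: 99.2
```

```bash
python3 jog.py '[[0,0,0,0,0,1,10],[0,0,0,0,0,0.7,10],[0,0,0,0,0,0,10]]' 100;  python3 jog.py '[[0,0,0,0,0,0.7,10],[0,0,0,0,0,0.5,10],[0,0,0,0,0,0,10]]' 100
```

```text
time: 30.95
position: [483.6, -10.4, 62.8]
eef_rot: [[0.993, 0.117, -0.001], [0.117, -0.993, -0.0], [-0.001, -0.0, -1.0]]
wrist_force: [4.0, 3.3, -5.6]
opening: 18.7
gripper_force: 99.4
time: 31.2
position: [483.6, -10.4, 62.5]
eef_rot: [[0.993, 0.117, -0.001], [0.117, -0.993, -0.0], [-0.001, 0.0, -1.0]]
wrist_force: [0.7, 3.5, 7.8]
opening: 18.8
gripper_force: 101.5
```

```bash
python3 jog.py '[[0,0,0,0,0,0,30],[0,0,0,0,0,0,50],[0,0,0,0,0,0,50],[0,0,0,0,0,0,50],[0,0,0,0,0,-15,50],[0,0,0,0,0,-35,50],[0,0,0,0,0,-40,50],[0,0,0,0,0,-40,50],[0,0,0,0,0,-20,50],[0,0,0,0,0,0,50]]' 60 >/dev/null; python3 -c "
from h import *
delta(647.5,-20,200,2)"
```

```text
t 32.0 pos [486.5 -11.  216.3] q6 74.0 op 49.8 F [ 0.7  0.4 -0.5] g 0.0
rot [  0.4  -0.2 -85.3] shift now-axes [158.7  27.7  17.4] shift after-turn [-14.6 160.6  16.3]
13 equal rows: rot [ 0.03 -0.01 -6.56] shift [ 8.9 10.3  1.3]
```

```bash
python3 jog.py '[[0,0,-6.56,8.9,10.3,0,50],[0,0,-6.56,8.9,10.3,0,50],[0,0,-6.56,8.9,10.3,0,50],[0,0,-6.56,8.9,10.3,0,50],[0,0,-6.56,8.9,10.3,0,50],[0,0,-6.56,8.9,10.3,0,50],[0,0,-6.56,8.9,10.3,0,50],[0,0,-6.56,8.9,10.3,0,50],[0,0,-6.56,8.9,10.3,0,50],[0,0,-6.56,8.9,10.3,0,50],[0,0,-6.56,8.9,10.3,0,50],[0,0,-6.56,8.9,10.3,0,50]]' 60 >/dev/null; python3 jog.py '[[0,0,-6.56,8.9,10.3,0,50],[0,0,0,0,0,0,50],[0,0,0,0,0,0,50],[0,0,0,0,0,0,50]]' >/dev/null; python3 look.py w13 RED,647.5,-9,52 RED,655,-230,52 BLUE,483,-10,48;python3 -c "
from h import *
delta(647.5,-7,120,2)"
```

```text
RED,647.5,-9,52 [627.  -18.6  15.9  45.4   1.5]
RED,655,-230,52 [ 654.3 -223.1   16.6   25.7    3.1]
BLUE,483,-10,48 [482.  -10.8 109.1 281.4   6.9]
t 33.4 pos [643.2 -19.5 210.5] q6 -10.0 op 50.3 F [-0.5  0.6  0.6] g 0.0
rot [-0.2  0.  -0.2] shift now-axes [12.3  5.1 90.5] shift after-turn [12.3  4.8 90.5]
3 equal rows: rot [-0.07  0.   -0.06] shift [ 4.1  1.7 30.2]
```

View pics/w13.png

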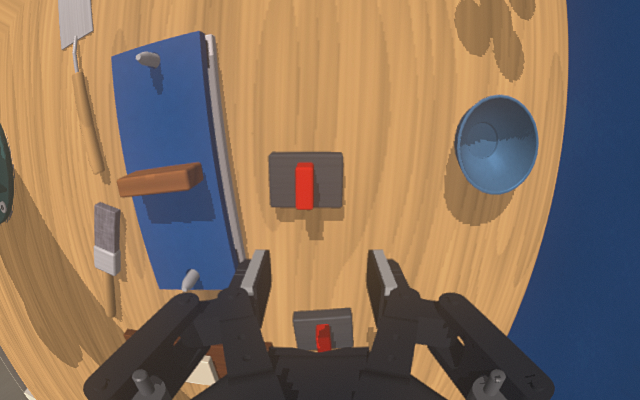

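Run:
```python
from h import *
import pickle
c=pickle.load(open('w13.pkl','rb'))
print(rect([pt(c,u,22,True) for u in [(269,153),(343,153),(343,206),(271,207)]]))
delta(627.2,-19,36,2)
```

```text
(array([628.1, -20.3]), np.float64(2.3), array([78., 58., 79., 60.]))
t 33.4 pos [643.2 -19.5 210.5] q6 -10.0 op 50.3 F [-0.5  0.6  0.6] g 0.0
rot [-0.2  0.  -0.2] shift now-axes [  1.  -15.3 174.6] shift after-turn [  1.  -15.9 174.5]
5 equal rows: rot [-0.04  0.   -0.03] shift [ 0.2 -3.1 34.9]
```

```bash
python3 jog.py '[[0,0,0,0,-8,36,50],[0,0,0,0,-7,36,50],[0,0,0,0,0,36,50],[0,0,0,0,0,36,50],[0,0,0,0,0,18,50],[0,0,0,0,0,4,50],[0,0,0,0,0,0,50],[0,0,0,0,0,0,50]]' 60 >/dev/null; python3 -c "
from h import *
delta(627.5,-19.7,35,2)"
```

```text
t 34.1 pos [629.8 -20.1  46.3] q6 -10.0 op 50.0 F [-0.1 -0.  -0.1] g 0.0
rot [-0.   0.  -0.1] shift now-axes [ 0.4 -2.2 11.3] shift after-turn [ 0.4 -2.2 11.3]
1 equal rows: rot [-0.03  0.02 -0.08] shift [ 0.4 -2.2 11.3]
```

```bash
python3 jog.py '[[0,0,0,0,-2,8,50],[0,0,0,0,0,3,50],[0,0,0,0,0,0,50],[0,0,0,0,0,0,8],[0,0,0,0,0,0,8],[0,0,0,0,0,0,8],[0,0,0,0,0,0,8],[0,0,0,0,0,0,8],[0,0,0,0,0,0,8]]' 60; python3 jog.py '[[0,0,0,0,0,-5,8],[0,0,0,0,0,-20,8],[0,0,0,0,0,-30,8],[0,0,0,0,0,-35,8],[0,0,0,0,0,-25,8],[0,0,0,0,0,0,8],[0,0,0,0,0,0,8],[0,0,0,0,0,0,8]]' 100; python3 -c "
from h import *
delta(476,51.7,150,6.8)"
```

```text
time: 34.83
position: [627.7, -19.7, 35.0]
eef_rot: [[-0.035, 0.999, -0.0], [0.999, 0.035, -0.0], [-0.0, -0.0, -1.0]]
wrist_force: [-1.3, 0.8, 5.5]
opening: 16.8
gripper_force: 60.0
time: 35.5
position: [625.6, -19.5, 147.4]
eef_rot: [[-0.035, 0.999, -0.005], [0.999, 0.035, 0.0], [0.001, -0.005, -1.0]]
wrist_force: [-0.3, 0.6, -4.9]
opening: 16.5
gripper_force: 98.4
t 35.5 pos [625.6 -19.5 147.4] q6 -10.0 op 16.5 F [-0.3  0.6 -4.9] g 98.4
rot [-0.3 -0.  -4.8] shift now-axes [  76.3 -147.1   -1.8] shift after-turn [  88.4 -140.2   -2.6]
5 equal rows: rot [-0.06 -0.01 -0.96] shift [ 16.2 -28.9  -0.4]
```

```bash
python3 jog.py '[[0,0,-0.8,9,-16,0,8],[0,0,-0.8,16,-29,0,8],[0,0,-0.8,16,-29,0,8],[0,0,-0.8,16,-29,0,8],[0,0,-0.8,14,-24,0,8],[0,0,-0.8,9,-17,0,8],[0,0,0,0,0,0,8],[0,0,0,0,0,0,8],[0,0,0,0,0,0,8],[0,0,0,0,0,0,8]]' 100 >/dev/null; python3 -c "
from h import *
delta(476,51.7,84,6.8)"
```

```text
t 36.3 pos [478.9  49.9 148.8] q6 -9.0 op 16.2 F [ 0.1  0.2 -6.2] g 98.7
rot [-0.1 -0.  -0. ] shift now-axes [ 2.2 -2.5 64.8] shift after-turn [ 2.2 -2.6 64.8]
2 equal rows: rot [-0.06 -0.   -0.02] shift [ 1.1 -1.3 32.4]
```

Plate top is 48, so contact is expected near TCP z ≈ 83.

```bash
python3 jog.py '[[0,0,0,2,-2.5,20,8],[0,0,0,0,0,20,8],[0,0,0,0,0,12,8],[0,0,0,0,0,7,8],[0,0,0,0,0,2,8],[0,0,0,0,0,0,8],[0,0,0,0,0,0,8]]' 100; python3 jog.py '[[0,0,0,0,0,1.5,8],[0,0,0,0,0,1,8],[0,0,0,0,0,0,8]]' 100
```

```text
time: 36.92
position: [476.2, 51.7, 88.9]
eef_rot: [[-0.118, 0.993, -0.001], [0.993, 0.118, -0.0], [-0.0, -0.001, -1.0]]
wrist_force: [-0.2, 0.3, -5.1]
opening: 16.2
gripper_force: 98.5
time: 37.17
position: [475.7, 51.8, 86.4]
eef_rot: [[-0.118, 0.993, -0.001], [0.993, 0.118, -0.0], [-0.0, -0.001, -1.0]]
wrist_force: [-0.5, -0.2, -5.0]
opening: 16.3
gripper_force: 98.5
```

```bash
python3 jog.py '[[0,0,0,0,0,1.5,8],[0,0,0,0,0,1,8],[0,0,0,0,0,0,8]]' 100; python3 jog.py '[[0,0,0,0,0,0.7,8],[0,0,0,0,0,0.5,8],[0,0,0,0,0,0,8]]' 100
```

```text
time: 37.42
position: [475.2, 51.9, 83.4]
eef_rot: [[-0.118, 0.993, -0.002], [0.993, 0.118, -0.0], [0.0, -0.002, -1.0]]
wrist_force: [-0.1, -0.9, -5.5]
opening: 16.8
gripper_force: 98.5
time: 37.67
position: [475.3, 51.9, 83.0]
eef_rot: [[-0.118, 0.993, -0.002], [0.993, 0.118, -0.0], [0.0, -0.002, -1.0]]
wrist_force: [-2.6, -0.7, 5.5]
opening: 16.2
gripper_force: 100.3
```

```bash
python3 jog.py '[[0,0,0,0,0,0,30],[0,0,0,0,0,0,50],[0,0,0,0,0,0,50],[0,0,0,0,0,0,50],[0,0,0,0,0,-15,50],[0,0,0,0,0,-35,50],[0,0,0,0,0,-40,50],[0,0,0,0,0,-35,50],[0,0,0,0,0,0,50]]' 60 >/dev/null; python3 -c "
from h import *
delta(654,-232,205,6)"
```

```text
t 38.4 pos [480.1  51.8 213.8] q6 -9.0 op 50.0 F [ 2.  -0.3 -0.9] g 0.0
rot [0.6 0.1 0.8] shift now-axes [-302.3  139.    10.7] shift after-turn [-300.4  143.3    8.8]
9 equal rows: rot [0.06 0.01 0.09] shift [-33.5  15.7   1.1]
```

```bash
python3 jog.py '[[0,0,0.1,-33.5,15.7,0,50],[0,0,0.1,-33.5,15.7,0,50],[0,0,0.1,-33.5,15.7,0,50],[0,0,0.1,-33.5,15.7,0,50],[0,0,0.1,-33.5,15.7,0,50],[0,0,0.1,-33.5,15.7,0,50],[0,0,0.1,-33.5,15.7,0,50],[0,0,0.1,-33.5,15.7,0,50],[0,0,0.1,-33.5,15.7,0,50],[0,0,0,0,0,0,50],[0,0,0,0,0,0,50],[0,0,0,0,0,0,50]]' >/dev/null;  sed -i "s/^BLUE=/DARK=((0,0,30),(179,60,110));BLUE=/" look.py; python3 look.py w14 RED,654,-230,52 DARK,654,-230,22;python3 -c "
from h import *
delta(654,-230,35,6)"
```

```text
RED,654,-230,52 [ 654.3 -230.8   15.7   45.8    6. ]
DARK,654,-230,22 [ 654.1 -232.    77.2   59.4    7.1]
t 39.5 pos [ 648.6 -231.   206.3] q6 -31.0 op 50.1 F [ 0.1 -0.8  0.7] g 0.0
rot [-0.2 -0.1 -0.1] shift now-axes [  0.2   6.  171.3] shift after-turn [  0.5   5.5 171.3]
5 equal rows: rot [-0.04 -0.02 -0.02] shift [ 0.1  1.2 34.3]
```

Weight 2 is at (654.3, -231.5), yaw 6.5.

```bash
python3 jog.py '[[0,0,-0.5,-1,6,36,50],[0,0,0,0,0,36,50],[0,0,0,0,0,36,50],[0,0,0,0,0,34,50],[0,0,0,0,0,15,50],[0,0,0,0,0,4,50],[0,0,0,0,0,0,50],[0,0,0,0,0,0,50],[0,0,0,0,0,0,50]]' 60 >/dev/null; python3 -c "
from h import *
delta(654.3,-231.4,35,6.5)"
```

```text
t 40.2 pos [ 656.7 -232.7   48.3] q6 -32.0 op 50.1 F [-0.8 -0.2  0.5] g 0.0
rot [ 0.1  0.1 -0.1] shift now-axes [ 1.5 -2.3 13.3] shift after-turn [ 1.5 -2.2 13.3]
1 equal rows: rot [ 0.07  0.1  -0.09] shift [ 1.5 -2.3 13.3]
```

```bash
python3 jog.py '[[0,0,0,1,-2,10,50],[0,0,0,0,0,3,50],[0,0,0,0,0,0,50],[0,0,0,0,0,0,8],[0,0,0,0,0,0,8],[0,0,0,0,0,0,8],[0,0,0,0,0,0,8],[0,0,0,0,0,0,8],[0,0,0,0,0,0,8]]' 60; python3 jog.py '[[0,0,0,0,0,-5,8],[0,0,0,0,0,-20,8],[0,0,0,0,0,-30,8],[0,0,0,0,0,-35,8],[0,0,0,0,0,-25,8],[0,0,0,0,0,0,8],[0,0,0,0,0,0,8],[0,0,0,0,0,0,8]]' 100; python3 -c "
from h import *
delta(490.6,-71.9,150,6.8)"
```

```text
time: 40.97
position: [654.0, -232.0, 33.6]
eef_rot: [[-0.111, 0.994, -0.0], [0.994, 0.111, -0.001], [-0.001, -0.0, -1.0]]
wrist_force: [2.0, -0.3, 2.4]
opening: 17.4
gripper_force: 59.7
time: 41.63
position: [651.4, -230.8, 145.8]
eef_rot: [[-0.111, 0.994, -0.006], [0.994, 0.111, 0.002], [0.002, -0.006, -1.0]]
wrist_force: [-0.1, 1.2, -6.4]
opening: 16.2
gripper_force: 98.4
t 41.6 pos [ 651.4 -230.8  145.8] q6 -32.0 op 16.2 F [-0.1  1.2 -6.4] g 98.4
rot [-0.3 -0.1 -0.4] shift now-axes [ 175.9 -142.2   -3. ] shift after-turn [ 176.9 -140.9   -4.2]
6 equal rows: rot [-0.05 -0.02 -0.07] shift [ 29.4 -23.6  -0.6]
```

```bash
python3 jog.py '[[0,0,-0.1,15,-12,0,8],[0,0,-0.1,29,-23.5,0,8],[0,0,-0.1,29,-23.5,0,8],[0,0,0,29,-23.5,0,8],[0,0,0,29,-23.5,0,8],[0,0,0,27,-22,0,8],[0,0,0,18,-14,0,8],[0,0,0,0,0,0,8],[0,0,0,0,0,0,8],[0,0,0,0,0,0,8],[0,0,0,0,0,0,8]]' 100 >/dev/null; python3 -c "
from h import *
delta(490.6,-71.9,83,6.8)"
```

```text
t 42.5 pos [492.6 -73.7 147.6] q6 -23.0 op 16.5 F [-0.2 -0.1 -6.1] g 98.7
rot [-0.1 -0.  -0.1] shift now-axes [ 2.1 -1.6 64.6] shift after-turn [ 2.1 -1.8 64.6]
2 equal rows: rot [-0.06 -0.   -0.07] shift [ 1.  -0.8 32.3]
```

Contact is expected near z ≈ 82 here.

```bash
python3 jog.py '[[0,0,0,2,-1.8,20,8],[0,0,0,0,0,20,8],[0,0,0,0,0,12,8],[0,0,0,0,0,7,8],[0,0,0,0,0,2,8],[0,0,0,0,0,0,8],[0,0,0,0,0,0,8]]' 100; python3 jog.py '[[0,0,0,0,0,1.5,8],[0,0,0,0,0,1,8],[0,0,0,0,0,1,8],[0,0,0,0,0,0,8]]' 100
```

```text
time: 43.13
position: [490.8, -71.8, 87.7]
eef_rot: [[-0.116, 0.993, -0.001], [0.993, 0.116, -0.0], [-0.0, -0.001, -1.0]]
wrist_force: [0.2, 0.5, -5.6]
opening: 16.7
gripper_force: 98.4
time: 43.47
position: [490.0, -71.4, 84.0]
eef_rot: [[-0.116, 0.993, -0.001], [0.993, 0.116, -0.0], [-0.0, -0.001, -1.0]]
wrist_force: [0.3, -0.2, -5.0]
opening: 16.4
gripper_force: 98.4
```

```bash
python3 jog.py '[[0,0,0,0,0,0.7,8],[0,0,0,0,0,0,8]]' 100
```

```text
time: 43.63
position: [489.9, -71.4, 83.2]
eef_rot: [[-0.117, 0.993, -0.002], [0.993, 0.117, -0.0], [0.0, -0.002, -1.0]]
wrist_force: [-0.5, -0.4, -5.7]
opening: 16.2
gripper_force: 98.4
```

```bash
python3 jog.py '[[0,0,0,0,0,0.8,8],[0,0,0,0,0,0.7,8],[0,0,0,0,0,0,8]]' 100
```

```text
time: 43.88
position: [490.0, -71.4, 81.7]
eef_rot: [[-0.116, 0.993, -0.002], [0.993, 0.116, -0.0], [0.0, -0.002, -1.0]]
wrist_force: [-0.5, 1.0, -3.5]
opening: 16.5
gripper_force: 99.0
```

```bash
python3 jog.py '[[0,0,0,0,0,0.5,8],[0,0,0,0,0,0,8],[0,0,0,0,0,0,30],[0,0,0,0,0,0,50],[0,0,0,0,0,0,50],[0,0,0,0,0,0,50],[0,0,0,0,0,-15,50],[0,0,0,0,0,-35,50],[0,0,0,0,0,-40,50],[0,0,0,0,0,-40,50],[0,0,0,0,0,-40,50]]' 60 >/dev/null; python3 jog.py '[[0,0,0,0,0,-40,50],[0,0,0,-20,0,-40,50],[0,0,0,-35,0,-40,50],[0,0,0,-35,0,0,50],[0,0,0,0,0,0,50],[0,0,0,0,0,0,50],[0,0,0,0,0,0,50]]' 60; sed -i "s/^DARK=/CRM2=((8,15,170),(30,100,255));DARK=/" look.py; python3 look.py w15 RED,475.5,52,100 RED,490.3,-71.5,100 BLUE,483,-10,48 CRM2,455,-331,34
```

```text
time: 45.38
position: [499.3, -151.5, 358.9]
eef_rot: [[-0.116, 0.993, -0.003], [0.993, 0.116, 0.001], [0.002, -0.003, -1.0]]
wrist_force: [-0.2, -0.2, -0.6]
opening: 50.0
gripper_force: 0.0
RED,475.5,52,100 [474.2  47.1  14.9  33.2   6.7]
RED,490.3,-71.5,100 [488.4 -73.1  15.   40.4   6.7]
BLUE,483,-10,48 [433.6 -10.9  12.8 178.4   6.7]
CRM2,455,-331,34 [ 454.7 -328.    58.9   65.1    3.1]
```

```bash
python3 -c "
from rig import r
print(r.sign_off())"
```

```text
the job is handed in; nothing more can be done
None
```

The job is handed in after about 45 s of the 210 s: one dried tile is flat on the ware board, three damp tiles are one per bay, the blue plate is seated over both pins, and one weight stands each side of its handle. The grip force on the tiles never read above 37 N, and the arm was never near the cup or the jar. The sign-off returned no verdict, and after the last weight I checked the plate, weights and dried tile only by colour detection, not by viewing a picture.

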